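Stir the beads in the clamped pot

ROBOT

A 7-joint arm with a two-finger parallel gripper is mounted at the origin on a cart in front of the work surface, level with it; the furniture and walls round the work are solid. World frame = base frame: x ahead of the robot, y to its left, z up, the work surface at z = 0. Lengths are in m, angles in rad, forces in N, time in s.
With the tool pointing down it reaches from about 0.4 to 0.875 m from the base axis. Payload 4.4 kg.
Tool frame: the origin (TCP) lies at the very end of the fingers, on their centre line; the grasp point (between the pads) lies 19 mm behind it (robot.grip_point_offset is the distance from the TCP to the grasp point, in m); z points along the fingers, x is the direction in which the jaws open and shut, and the axes are right-handed (so a half turn about z gives the same grasp; the last joint's range is limited). The gripper opens to 85 mm and grips with 20 to 120 N. Pads are 22 mm wide; open, the fingers measure 114 mm over their backs; the gripper's body (76 mm by 85 mm) begins 54 mm behind the grasp point. The pads swing forward as they close: fully open they stand 13 mm farther back than shut.
Start: joints at [1.09, 0.628, 0.038, 1.517, -0.027, 0.996, -0.02], TCP at [0.262, -0.595, 0.231] pointing down, gripper open.
Joint ranges: [-3.06, 3.06], [-0.37, 2.12], [-1.25, 1.32], [0.18, 2.47], [-1.1, 4.24], [0.23, 1.98], [-2.94, 2.94]. Speed limits (rad/s): [2.57, 2.57, 3.14, 3.14, 3.14, 3.14, 3.14].

INTERFACE

Orientations are given as a unit quaternion [x, y, z, w].
In Python, from plant import robot, imaging gives the robot as it stands. The module is installed in compiled form; this text tells all that it offers. Calls block until the motion is done:
- robot.reach(position, orientation): joint-space move of the TCP to a pose.
- robot.movel(position, speed=0.15, rot=None): straight line of the TCP; rot=None keeps the orientation; speed is the mean speed in m/s.
- robot.move_j(angles): joint-space move.
- robot.set_gripper(opening, effort=None): opening from 0.0 (shut) to 1.0 (fully open); effort is the grip in N (None keeps the last); returns when the fingers have stopped.
- robot.dwell(seconds).
- robot.inverse_kinematics(position, orientation): joint angles nearest the present ones, or None.
- robot.read_state(): the state.
- imaging.snapshot(name): name is "scene" or "top" or "wrist"; returns a dict with "img" (480x640x3 uint8, red, green, blue), "range_z" (480x640 float32, m along the optical axis (not along the pixel's ray), 0 where there is no reading), "fx", "fy", "cx", "cy" (pixels), "R" (3x3) and "t" (3): a world point X has camera coordinates R X + t. Camera axes: x right, y down, z forward; pixel columns grow to the right and rows downward; lengths in m; the calibration is good to about 2 mm. A picture is of the moment at which its call begins.
A pose or a line that the arm cannot do raises robot.IKError and nothing moves.
- robot.sign_off(): hands the job in, once; it reports no verdict.
The state is a dict: "clock": time; "joints": joint angles; "dq": joint speeds; "joint_torque": joint torques, N m; "position": TCP position; "orientation": TCP orientation; "wrist_force": force on the tool from outside, world axes, zero at the start; "torque": the same for the moment, N m; "grip_width": opening from 0.0 (shut) to 1.0 (fully open).
Only numpy, scipy, OpenCV 4.12 (cv2) and the standard library are available. Lean on these libraries where they do the work, as an engineer would, in place of code of your own. Each camera call takes 0.05 s, during which the arm holds its last target.

TASK

Push the pot by its lip so that the tongue of its foot plate slides in under the hold-down bar and rests against the stop. Then take the stirring rod from its stand and stir the beads with it until every bead has been moved well away from the spot where it stood in the pot. Let go of the rod so that it stays standing or leaning in the pot, with all the beads in the pot and the tongue still under the bar.

Things in the scene. Friction and masses are not known exactly. Their poses are not given: they have to be found in the camera images.
- hold_down: aluminium hold-down fixed to the table: a level bar, 20 wide, 140 long, 11 mm above the table (top at 23, screw heads to 28), on two feet. Origin on the table under the bar's centre; +x is the way in under the bar, y runs along it. The slot between the feet is 100 wide (y -50 to +50); the feet begin at x -18, the bar at x -10; a stop block, 20 high, closes the slot at x +18.
- pot: loose steel pot on a 6 mm thick foot plate on the table, 0.6 kg. Origin under the centre of the round pot; +x along the plate's tongue, roughly the hold-down's +x. Pot: inner radius 36, outer 40, inner floor at z 10, rim at z 70. Plate: 100 wide from x -90 to +45, then a tongue 56 wide to x +85. With the tongue at the stop the pot's origin is 67 mm before the hold-down's origin.
- tongue_tip (a point): middle of the front end of the tongue, 3 mm above the table; at first 40 to 70 mm short of the stop. The axes are the pot's.
- lip (a point): middle of the outer face of the upright lip at the rear end of the foot plate (96 wide, 4 thick, top at 28), 92 mm behind the pot's centre and 18 mm above the table; pushing here towards the pot's +x slides the pot along. The axes are the pot's.
- rod_stand: rod stand fixed to the table: round steel foot, radius 34, 10 high, with an upright tube (inner radius 7.5, outer 10.5, its mouth 60 mm above the table) in which the rod stands. Origin on the table on the tube's axis. It stands to the left or to the right of the hold-down.
- rod: loose stirring rod, 150 mm long, 60 g, standing upright in the stand with its foot 10 mm above the table. Origin at the centre of its round foot (radius 6, 25 long), z along the rod; shaft radius 5; grey square handle 16 x 16 mm, z 100 to 150, faces square to its x and y axes.
- rod_handle (a point): on the rod's axis, 128 mm above its foot: the place to grip, from above. The axes are the rod's.
- rod_foot (a point): centre of the rod's foot (lowest end). The axes are the rod's.
- bead_1: loose white ceramic bead 1: a flat-ended cylinder, 14 mm diameter, 12 mm high, 12 g, at first standing near spot 1 in the pot. Origin at its centre.
- bead_2: loose white ceramic bead 2: a flat-ended cylinder, 14 mm diameter, 12 mm high, 12 g, at first standing near spot 2 in the pot. Origin at its centre.
- bead_3: loose white ceramic bead 3: a flat-ended cylinder, 14 mm diameter, 12 mm high, 12 g, at first standing near spot 3 in the pot. Origin at its centre.
- bead_4: loose white ceramic bead 4: a flat-ended cylinder, 14 mm diameter, 12 mm high, 12 g, at first standing near spot 4 in the pot. Origin at its centre.
- bead_5: loose white ceramic bead 5: a flat-ended cylinder, 14 mm diameter, 12 mm high, 12 g, at first standing near spot 5 in the pot. Origin at its centre.
- bead_6: loose white ceramic bead 6: a flat-ended cylinder, 14 mm diameter, 12 mm high, 12 g, at first standing near spot 6 in the pot. Origin at its centre.
- spot_1 (a point): the spot in the pot near which (within 3 mm) bead 1 first stands: 25 mm from the pot's axis at 30 degrees from the pot's +x towards +y, 6 mm above its floor. It goes with the pot; the middle of the pot is free of beads.
- spot_2 (a point): the spot in the pot near which (within 3 mm) bead 2 first stands: 25 mm from the pot's axis at 90 degrees from the pot's +x towards +y, 6 mm above its floor. It goes with the pot; the middle of the pot is free of beads.
- spot_3 (a point): the spot in the pot near which (within 3 mm) bead 3 first stands: 25 mm from the pot's axis at 150 degrees from the pot's +x towards +y, 6 mm above its floor. It goes with the pot; the middle of the pot is free of beads.
- spot_4 (a point): the spot in the pot near which (within 3 mm) bead 4 first stands: 25 mm from the pot's axis at 210 degrees from the pot's +x towards +y, 6 mm above its floor. It goes with the pot; the middle of the pot is free of beads.
- spot_5 (a point): the spot in the pot near which (within 3 mm) bead 5 first stands: 25 mm from the pot's axis at 270 degrees from the pot's +x towards +y, 6 mm above its floor. It goes with the pot; the middle of the pot is free of beads.
- spot_6 (a point): the spot in the pot near which (within 3 mm) bead 6 first stands: 25 mm from the pot's axis at 330 degrees from the pot's +x towards +y, 6 mm above its floor. It goes with the pot; the middle of the pot is free of beads.

How it is judged:
On the way, in this order (a step that is already met when the one before it is completed fails the run):
1. the tongue is under the bar, within 8 mm of the stop (x of tongue_tip in the frame of hold_down above 0.01 m and height (world z) of tongue_tip below 0.011 m), for 0.2 s.
2. the rod's foot is down in the pot, less than 16 mm above its floor, with the tongue under the bar (horizontal distance between rod_foot and pot below 0.036 m and z of rod_foot in the frame of pot below 0.026 m and x of tongue_tip in the frame of hold_down above 0 m and height (world z) of tongue_tip below 0.011 m), for 0.1 s.
3. the beads are stirred with the rod: with its foot down among them, every bead is at some one moment more than 10 mm from its spot (all of step 2 and horizontal distance between bead_1 and spot_1 above 0.01 m and horizontal distance between bead_2 and spot_2 above 0.01 m and horizontal distance between bead_3 and spot_3 above 0.01 m and horizontal distance between bead_4 and spot_4 above 0.01 m and horizontal distance between bead_5 and spot_5 above 0.01 m and horizontal distance between bead_6 and spot_6 above 0.01 m).
At the end, for the whole second after the job is handed in: The pot stands flat with its tongue under the bar (front end past the middle of the bar), the rod stands or leans in the pot, released and at rest, its foot inside the pot within 16 mm of the floor, and all six beads are in the pot (all of step 2 and angle between pot's own z axis and vertical below 0.08 rad and contact force between the fingers and rod below 0.05 N and linear speed of rod below 0.03 m/s and linear speed of pot below 0.02 m/s and horizontal distance between each of bead_1, bead_2, bead_3, bead_4, bead_5, bead_6 and pot below 0.037 m and z of each of bead_1, bead_2, bead_3, bead_4, bead_5, bead_6 in the frame of pot below 0.06 m); the robot touches nothing.
It fails at once if a bead is touched by the fingers instead of the rod (contact force between the fingers and bead_1 above 0.3 N or contact force between the fingers and bead_2 above 0.3 N or contact force between the fingers and bead_3 above 0.3 N or contact force between the fingers and bead_4 above 0.3 N or contact force between the fingers and bead_5 above 0.3 N or contact force between the fingers and bead_6 above 0.3 N).
It fails at once if the pot is tipped by more than 20 degrees (angle between pot's own z axis and vertical above 0.35 rad).
It also fails if it takes over 67 s, if anything falls off the work surface, if the arm or the gripper's body presses on something with over 40 N, if the wrist force passes 120 N, or if a joint passes its speed limit or range.

## Working session

There is one attempt and no reset: what is moved stays moved. The work goes in short steps, each a Python script; the robot and the scene stay as the last script left them, time stands still between calls to the robot, and variables do not carry over. Pictures are saved under pics/ and viewed, and the job is handed in when it is done.

```bash
mkdir -p pics; ls; python3 - <<'E'
from plant import robot, imaging
import cv2,numpy as np
s=robot.read_state();print(s['clock'],s['position'],s['orientation'])
for n in ['scene','top','wrist']:
    d=imaging.snapshot(n);cv2.imwrite(f'pics/a_{n}.png',d['img'][:,:,::-1]);np.savez(f'pics/a_{n}.npz',**d)
    R=d['R'];print(n,d['fx'],d['cx'],d['cy'],-R.T@d['t'],R[2])
E
```

```text
pics
0.0 [ 0.2617196  -0.59429323  0.23039594] [ 8.37567109e-01 -5.46333609e-01 -8.19410968e-04 -5.03565825e-04]
scene 537.2748709774983 311.72222808444303 245.66265268641294 [-0.08883715  0.81227434  0.7293928 ] [ 0.55222998 -0.6587271  -0.51099967]
top 593.8482047036341 325.3523857010868 245.00596929745294 [ 0.35007396 -0.02631046  1.2947967 ] [ 0.19615221  0.00127152 -0.98057263]
wrist 330.4618000554258 324.47534911262034 234.4652676076795 [ 0.33319942 -0.56273992  0.37300273] [-0.28180425 -0.12275627 -0.95158671]
```

View pics/a_scene.png

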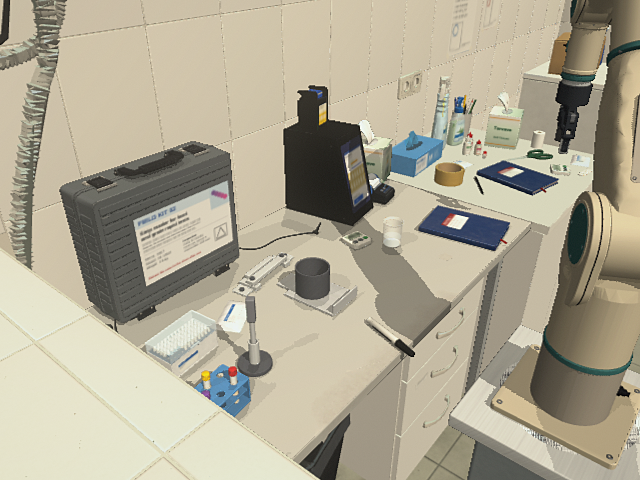

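View pics/a_top.png

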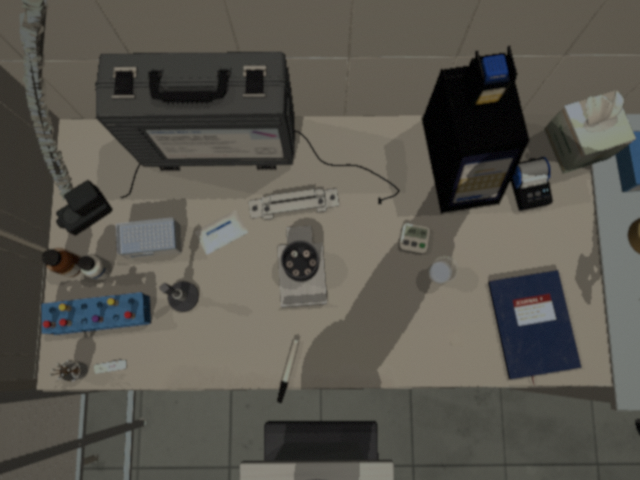

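```bash
python3 - <<'E'
import cv2
t=cv2.imread('pics/a_top.png');cv2.imwrite('pics/b_top.png',cv2.convertScaleAbs(cv2.resize(t[175:325,150:350],None,fx=4,fy=4,interpolation=2),alpha=1.6))
t=cv2.imread('pics/a_scene.png');cv2.imwrite('pics/b_scene.png',cv2.resize(t[230:390,200:400],None,fx=3.7,fy=3.7,interpolation=2))
E
```

```text
(no output)
```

View pics/b_top.png

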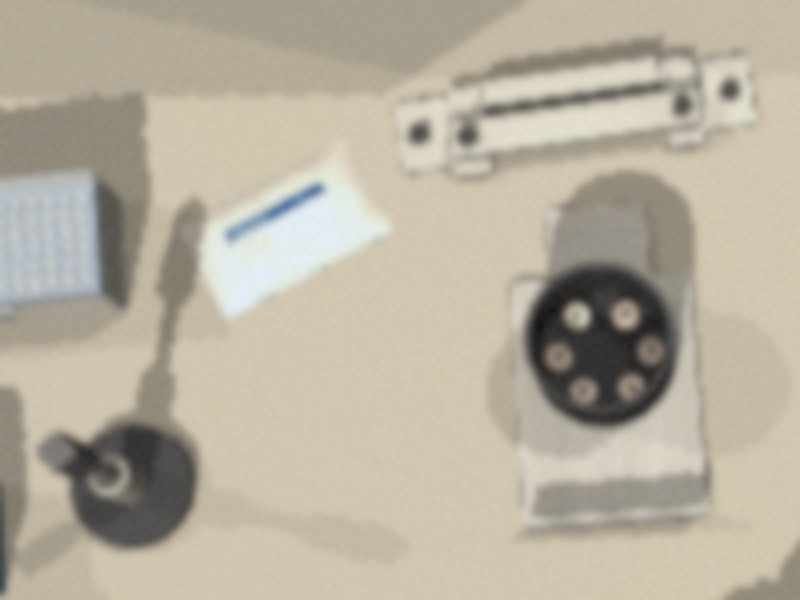

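View pics/b_scene.png

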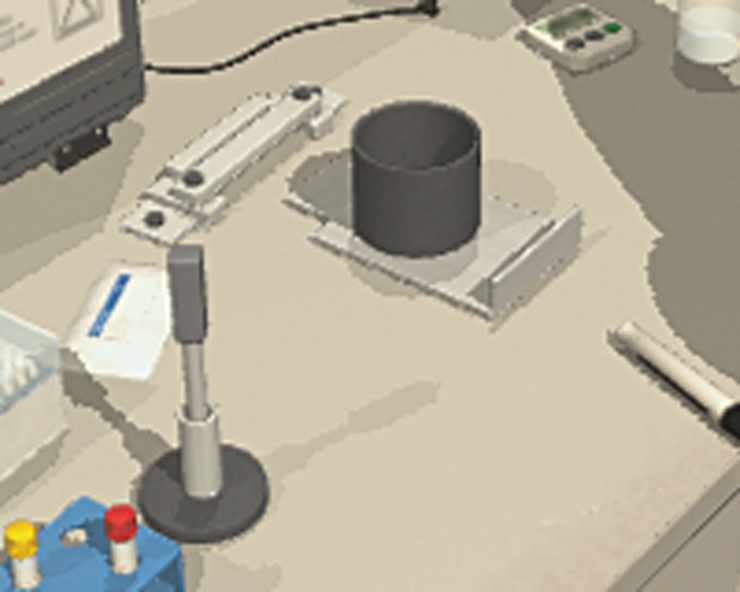

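```bash
cat > h.py <<'E'
import numpy as np,cv2
def cast(d,u,v,z):
    R=np.array(d['R']);t=np.array(d['t']);c=-R.T@t
    r=R.T@np.array([(u-d['cx'])/d['fx'],(v-d['cy'])/d['fy'],1.0])
    return c+r*(z-c[2])/r[2]
def proj(d,X):
    p=np.array(d['R'])@np.array(X)+np.array(d['t']);return d['fx']*p[0]/p[2]+d['cx'],d['fy']*p[1]/p[2]+d['cy']
def tri(L):
    # L: list of (d,u,v)
    A=np.zeros((3,3));b=np.zeros(3)
    for d,u,v in L:
        R=np.array(d['R']);c=-R.T@np.array(d['t'])
        r=R.T@np.array([(u-d['cx'])/d['fx'],(v-d['cy'])/d['fy'],1.0]);r/=np.linalg.norm(r)
        P=np.eye(3)-np.outer(r,r);A+=P;b+=P@c
    return np.linalg.solve(A,b)
def down(yaw):
    # tool z down, tool x axis at angle yaw in world xy
    from scipy.spatial.transform import Rotation as Ro
    x=np.array([np.cos(yaw),np.sin(yaw),0]);z=np.array([0,0,-1.]);y=np.cross(z,x)
    return Ro.from_matrix(np.c_[x,y,z]).as_quat()
E
python3 - <<'E'
from h import *
d=np.load('pics/a_top.npz')
def f(n,x,y,z): print(n,cast(d,150+x/4,175+y/4,z).round(4))
f('hd screwL',420,132,.01);f('hd screwR',730,90,.01)
f('barL',468,135,.026);f('barR',683,105,.026)
f('potrim',602,345,.07)
f('tongueL',550,207,.006);f('tongueR',645,207,.006)
f('plateRL',527,522,.0);f('plateRR',708,515,.0);f('lipL',525,515,.028);f('lipR',707,510,.028);f('tube',109,477,.06);f('handle',58,452,.16)
s=np.load('pics/a_scene.npz');
from scipy.spatial.transform import Rotation as Ro
print(Ro.from_quat([ 8.37567109e-01,-5.46333609e-01,-8.19e-04,-5.03e-04]).as_matrix())
E
```

```text
hd screwL [0.6929 0.1319 0.01  ]
hd screwR [ 0.7156 -0.0416  0.01  ]
barL [0.6866 0.1034 0.026 ]
barR [ 0.7027 -0.0153  0.026 ]
potrim [0.5609 0.0276 0.07  ]
tongueL [0.6501 0.0593 0.006 ]
tongueR [0.6496 0.0064 0.006 ]
plateRL [0.4755 0.0716 0.    ]
plateRR [ 0.4784 -0.0271  0.    ]
lipL [0.4765 0.0705 0.028 ]
lipR [ 0.4783 -0.0266  0.028 ]
tube [0.4951 0.2853 0.06  ]
handle [0.4956 0.2851 0.16  ]
[[ 4.03037833e-01 -9.15182948e-01 -8.22323315e-04]
 [-9.15181301e-01 -4.03038668e-01  1.73748697e-03]
 [-1.92154654e-03  5.23019400e-05 -9.99998152e-01]]
```

View pics/a_wrist.png

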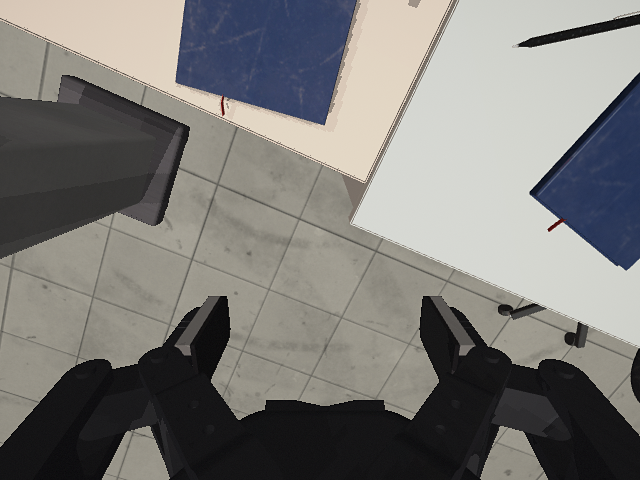

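```bash
python3 - <<'E'
from plant import robot, imaging
from h import *
robot.reach([0.51,0.06,0.29],down(-np.pi/2))
s=robot.read_state();print(s['clock'],s['position'],s['joints'])
d=imaging.snapshot('wrist');cv2.imwrite('pics/c_wrist.png',d['img'][:,:,::-1]);np.savez('pics/c_wrist.npz',**d)
E
```

```text
2.6417 [0.51020434 0.05903831 0.28993137] [-0.08923513  0.36656364 -0.11194193  1.81295858  0.04928117  0.96483026
 -1.7941691 ]
```

View pics/c_wrist.png

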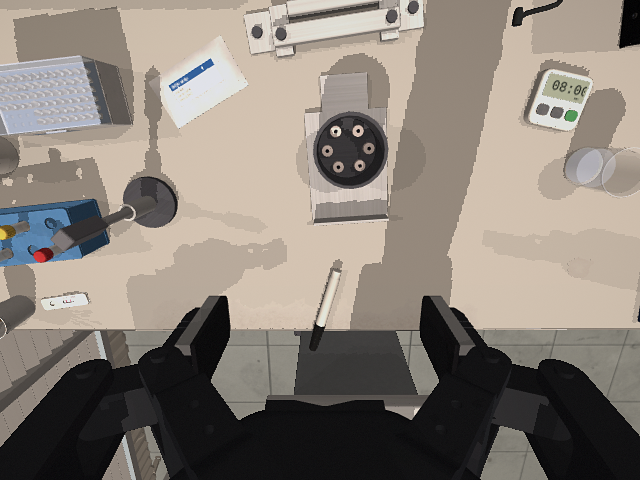

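```bash
python3 - <<'E'
import cv2
t=cv2.imread('pics/c_wrist.png');cv2.imwrite('pics/c1.png',cv2.resize(t[0:130,235:435],None,fx=4,fy=4,interpolation=2))
cv2.imwrite('pics/c2.png',cv2.resize(t[60:230,290:410],None,fx=3.5,fy=3.5,interpolation=2))
cv2.imwrite('pics/c3.png',cv2.resize(t[160:260,30:190],None,fx=4,fy=4,interpolation=2))
E
```

```text
(no output)
```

View pics/c1.png

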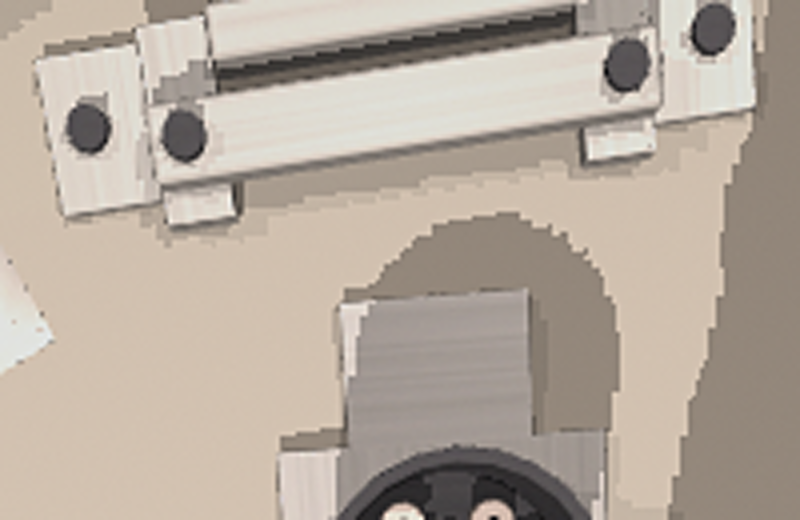

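View pics/c2.png

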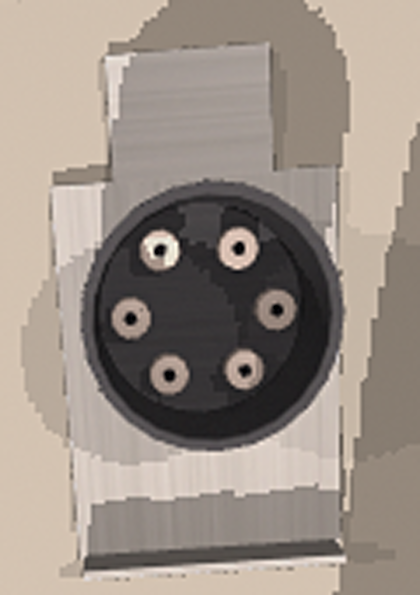

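View pics/c3.png

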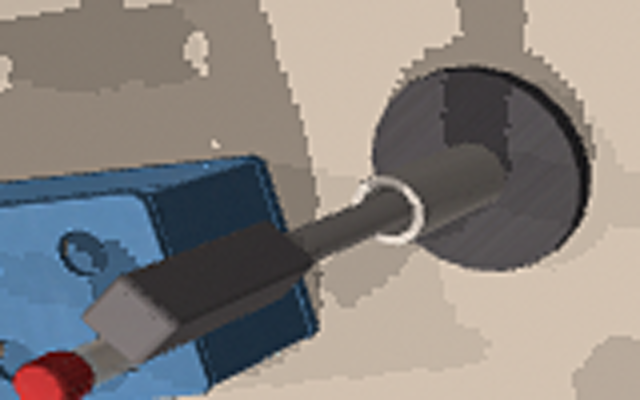

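```bash
python3 - <<'E'
from h import *
d=np.load('pics/c_wrist.npz');rz=d['range_z']
def f(n,x,y,z,ox,oy,s):
    u,v=ox+(x+.5)/s-.5,oy+(y+.5)/s-.5
    p=cast(d,u,v,z); print(n,p.round(4), 'depth z', cast_d(u,v)); return p
def cast_d(u,v):
    D=rz[int(round(v)),int(round(u))];R=d['R']
    return (R.T@(np.array([(u-d['cx'])/d['fx']*D,(v-d['cy'])/d['fy']*D,D])-d['t'])).round(4)
A=(235,0,4);B=(290,60,3.5);C=(30,160,4)
a=f('padscrewL',90,127,.012,*A);b=f('padscrewR',713,28,.012,*A)
c=f('barscrewL',184,134,.028,*A);e=f('barscrewR',628,64,.028,*A)
p=f('barfrontL',160,186,.023,*A);q=f('barfrontR',660,110,.023,*A)
p=f('footfrontL',168,224,.0,*A);q=f('footfrontR',655,156,.0,*A)
for x in (a,b),(c,e),(p,q):
    v=x[0]-x[1];print(' mid',((x[0]+x[1])/2)[:2].round(4),'len',np.hypot(*v[:2]).round(4),'yaw',np.degrees(np.arctan2(-v[0],v[1])).round(2))
tl=f('tongL',107,58,.006,*B);tr=f('tongR',268,44,.006,*B)
ll=f('lipL',85,565,.028,*B);lr=f('lipR',345,550,.028,*B)
l0=f('lipL0',85,577,.0,*B);r0=f('lipR0',345,562,.0,*B)
for x in (tl,tr),(ll,lr),(l0,r0):
    v=x[0]-x[1];print(' mid',((x[0]+x[1])/2)[:2].round(4),'len',np.hypot(*v[:2]).round(4),'yaw',np.degrees(np.arctan2(-v[0],v[1])).round(2))
rim=f('rim',212,314,.07,*B)
f('tubemouth',390,208,.06,*C);H=[f('h',*k,.16,*C) for k in [(85,315),(130,278),(180,322),(135,365)]]
print(np.mean(H,0));
for i in range(4):
    v=H[(i+1)%4]-H[i];print(np.hypot(*v[:2]),np.degrees(np.arctan2(v[1],v[0])))
f('rackcorner',265,158,.05,*C);f('rackcorner2',315,325,.05,*C);f('redcap',55,375,.1,*C);f('footdisc',480,165,.01,*C)
print(proj(d,[.5,.285,0.01]))
E
```

```text
padscrewL [0.6907 0.1337 0.012 ] depth z [0.6906 0.1336 0.0123]
padscrewR [ 0.7142 -0.0382  0.012 ] depth z [ 0.715  -0.0388  0.0094]
barscrewL [0.6851 0.1057 0.028 ] depth z [0.685  0.1057 0.0284]
barscrewR [ 0.7013 -0.0126  0.028 ] depth z [ 0.7012 -0.0126  0.028 ]
barfrontL [0.6737 0.1134 0.023 ] depth z [0.6744 0.1139 0.0196]
barfrontR [ 0.6919 -0.0228  0.023 ] depth z [ 0.6966 -0.0266  0.0042]
footfrontL [0.6687 0.1146 0.    ] depth z [0.6664 0.113  0.0122]
footfrontR [ 0.6861 -0.0268  0.    ] depth z [ 0.6864 -0.0271 -0.0016]
 mid [0.7024 0.0478] len 0.1735 yaw 7.81
 mid [0.6932 0.0466] len 0.1194 yaw 7.78
 mid [0.6774 0.0439] len 0.1424 yaw 7.02
tongL [0.6459 0.0636 0.006 ] depth z [0.646  0.0636 0.0051]
tongR [0.6501 0.0097 0.006 ] depth z [0.6502 0.0097 0.0054]
lipL [0.4756 0.0722 0.028 ] depth z [0.4736 0.0725 0.0208]
lipR [ 0.481  -0.0217  0.028 ] depth z [ 0.4733 -0.0276 -0.0011]
lipL0 [0.4629 0.0732 0.    ] depth z [0.4709 0.0723 0.0275]
lipR0 [ 0.4688 -0.0276  0.    ] depth z [ 0.4767 -0.0219  0.0286]
 mid [0.648  0.0367] len 0.054 yaw 4.46
 mid [0.4783 0.0252] len 0.09
[... 213 characters left out ...]
2 0.2965 0.1603]
h [0.5055 0.2849 0.16  ] depth z [0.5045 0.2875 0.1568]
h [0.4955 0.2764 0.16  ] depth z [0.495  0.2775 0.1587]
h [0.4855 0.2887 0.16  ] depth z [0.4463 0.3763 0.056 ]
[0.49587304 0.28665873 0.16      ]
0.014492153132993221 -54.66464019196251
0.013088413223404044 -139.9691141017971
0.015770211296001597 129.21815011122965
0.01411340436474123 34.64343811898444
rackcorner [0.5088 0.3274 0.05  ] depth z [ 0.4983  0.363  -0.0008]
rackcorner2 [0.457  0.3232 0.05  ] depth z [0.4408 0.3557 0.0029]
redcap [0.46   0.3614 0.1   ] depth z [0.4541 0.3754 0.0846]
footdisc [0.4981 0.2861 0.01  ] depth z [0.5005 0.2802 0.021 ]
(np.float64(150.22375166642513), np.float64(199.44091320916277))
```

```bash
python3 - <<'E'
from plant import robot, imaging
from h import *
d=np.load('pics/c_wrist.npz');print('pen',cast(d,335,262,.01))
q=down(np.radians(-90+6))
robot.reach([0.445,0.025,0.12],q)
robot.set_gripper(0.55)
robot.movel([0.445,0.025,0.010],speed=.12)
s=robot.read_state();print(s['clock'],s['position'],s['wrist_force'],s['grip_width'])
d=imaging.snapshot('wrist');cv2.imwrite('pics/d_wrist.png',d['img'][:,:,::-1]);np.savez('pics/d_wrist.npz',**d)
E
```

```text
pen [0.41189038 0.04439017 0.01      ]Traceback (most recent call last):
  File "<stdin>", line 7, in <module>
plant.IKError: the arm cannot follow that straight line within its joint ranges
```

```bash
python3 - <<'E'
from plant import robot, imaging
from h import *
print(robot.read_state()['clock'],robot.read_state()['joints'])
for yaw in (-84,96,6,-174):
  for x in (.445,.46):
    for z in (.12,.06,.03,.012):
        j=robot.inverse_kinematics([x,.025,z],down(np.radians(yaw)));print(yaw,x,z,None if j is None else np.round(j,2))
E
```

```text
3.925 [-0.0519941   0.53527593 -0.09501547  2.17312565  0.11470805  0.43687875
 -1.70379588]
-84 0.445 0.12 [-0.05  0.54 -0.1   2.17  0.11  0.44 -1.7 ]
-84 0.445 0.06 [-0.08  0.66 -0.06  2.21  0.14  0.28 -1.73]
-84 0.445 0.03 [ 0.11  0.74 -0.33  2.22  0.82  0.31 -2.41]
-84 0.445 0.012 [ 0.11  0.78 -0.33  2.22  0.96  0.29 -2.54]
-84 0.46 0.12 [-0.05  0.55 -0.1   2.14  0.11  0.46 -1.7 ]
-84 0.46 0.06 [-0.07  0.67 -0.07  2.17  0.14  0.31 -1.72]
-84 0.46 0.03 [-0.08  0.73 -0.05  2.18  0.15  0.23 -1.73]
-84 0.46 0.012 [ 0.11  0.79 -0.33  2.18  0.87  0.31 -2.45]
96 0.445 0.12 [-0.05  0.54 -0.1   2.17  0.11  0.44 -1.7 ]
96 0.445 0.06 [ 0.44  0.82 -0.86  2.2   1.11  0.67  0.44]
96 0.445 0.03 [ 0.35  0.83 -0.7   2.21  1.16  0.55  0.4 ]
96 0.445 0.012 [ 0.25  0.83 -0.55  2.22  1.16  0.43  0.41]
96 0.46 0.12 [ 0.56  0.78 -1.06  2.12  0.96  0.85  0.57]
96 0.46 0.06 [ 0.45  0.84 -0.88  2.16  1.09  0.7   0.47]
96 0.46 0.03 [ 0.38  0.85 -0.75  2.17  1.15  0.6   0.43]
96 0.46 0.012 [ 0.3   0.86 -0.63  2.17  1.16  0.51  0.42]
6 0.445 0.12 [ 0.26  0.59 -0.55  2.16  0.6   0.54 -0.63]
6 0.445 0.06 [ 0.1
[... 156 characters left out ...]
0.46 0.12 [ 0.27  0.6  -0.56  2.13  0.59  0.57 -0.62]
6 0.46 0.06 [ 0.17  0.7  -0.42  2.16  0.71  0.41 -0.72]
6 0.46 0.03 [ 0.11  0.75 -0.33  2.18  0.76  0.33 -0.76]
6 0.46 0.012 [ 0.07  0.78 -0.28  2.18  0.79  0.28 -0.79]
-174 0.445 0.12 [-0.35  0.56  0.34  2.18 -0.41  0.46 -2.73]
-174 0.445 0.06 [-0.27  0.67  0.21  2.22 -0.47  0.3  -2.68]
-174 0.445 0.03 [-0.27  0.74  0.22  2.23 -0.67  0.24 -2.49]
-174 0.445 0.012 [ 0.54  1.04 -1.06  2.21  1.37  0.88  1.79]
-174 0.46 0.12 [-0.35  0.58  0.34  2.14 -0.4   0.48 -2.74]
-174 0.46 0.06 [-0.27  0.68  0.23  2.18 -0.47  0.33 -2.68]
-174 0.46 0.03 [-0.23  0.74  0.17  2.19 -0.49  0.25 -2.66]
-174 0.46 0.012 [-0.26  0.79  0.22  2.19 -0.72  0.23 -2.44]
```

```bash
python3 - <<'E'
from plant import robot, imaging
from h import *
q=down(np.radians(-90+6))
j=robot.inverse_kinematics([0.445,.025,.03],q); print(np.round(j,3))
robot.move_j(j)
print(robot.read_state()['position'])
try: robot.movel([0.445,0.025,0.010],speed=.08)
except robot.IKError as e: print(e)
s=robot.read_state();print(s['clock'],s['position'],s['joints'],s['wrist_force'],s['grip_width'])
d=imaging.snapshot('wrist');cv2.imwrite('pics/d_wrist.png',d['img'][:,:,::-1]);np.savez('pics/d_wrist.npz',**d)
E
```

```text
[ 0.108  0.743 -0.332  2.215  0.824  0.305 -2.407]
[0.44512724 0.02475563 0.03010771]
5.0417 [0.4453141  0.02505754 0.01050973] [ 0.07653623  0.7812042  -0.28794896  2.22004078  0.90778879  0.25750826
 -2.48757098] [-0.04198149 -0.31670275 -0.17814195] 0.5504289395009407
```

View pics/d_wrist.png

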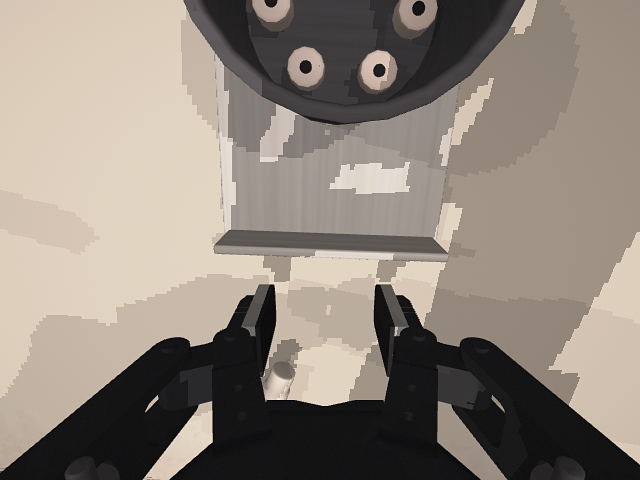

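```bash
python3 - <<'E'
from plant import robot, imaging
from h import *
q=down(np.radians(-90+7.8))
u=np.array([.9907,.1357])
end=np.array([.5248,.0235])
p=end-.008*u
robot.movel([p[0],p[1],.010],speed=.06,rot=q)
s=robot.read_state();print(s['clock'],s['position'],s['wrist_force'])
for k in range(8):
    p=p+.002*u
    robot.movel([p[0],p[1],.010],speed=.03)
    s=robot.read_state();F=s['wrist_force'][:2]@u;print(s['clock'],s['position'].round(4),F.round(2))
    if F<-10: break
d=imaging.snapshot('wrist');cv2.imwrite('pics/e_wrist.png',d['img'][:,:,::-1]);np.savez('pics/e_wrist.npz',**d)
d=imaging.snapshot('top');np.savez('pics/e_top.npz',**d);t=d['img'][:,:,::-1]
cv2.imwrite('pics/e_top.png',cv2.convertScaleAbs(cv2.resize(t[175:325,150:350],None,fx=4,fy=4,interpolation=2),alpha=1.6))
E
```

```text
6.4417 [0.51435298 0.02156357 0.00955266] [-6.13501403 -0.0664935   3.81486958]
6.6917 [0.516  0.0217 0.0095] -6.61
6.9417 [0.5183 0.0219 0.0095] -6.22
7.1917 [0.5203 0.0222 0.0095] -5.86
7.4417 [0.5224 0.0224 0.0095] -5.59
7.6917 [0.5244 0.0226 0.0095] -5.37
7.9417 [0.526  0.0228 0.0095] -6.4
8.1917 [0.526  0.0228 0.0094] -9.97
8.4417 [0.526  0.0228 0.0093] -13.97
```

View pics/e_wrist.png

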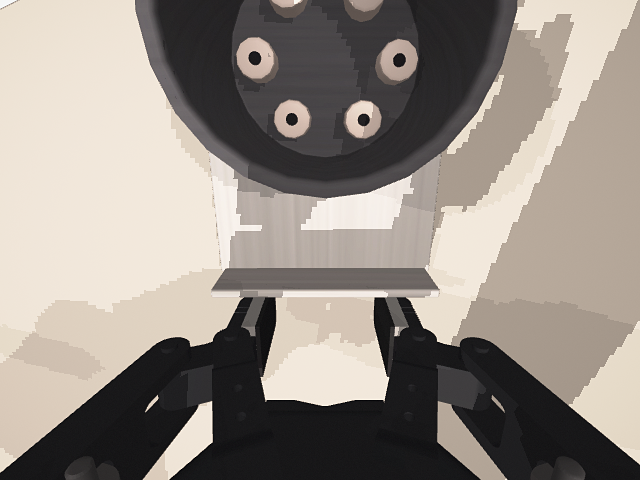

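View pics/e_top.png

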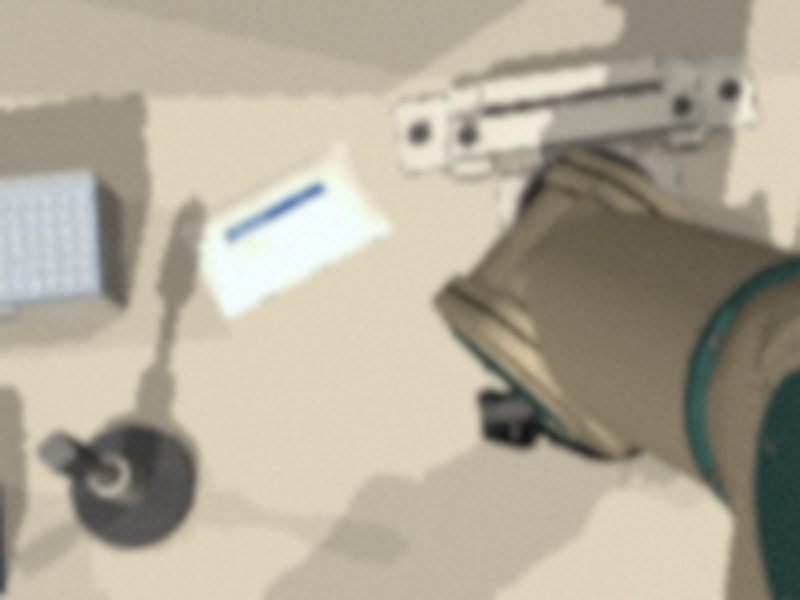

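```bash
python3 - <<'E'
from plant import robot, imaging
from h import *
q=down(np.radians(-90+7.8))
robot.movel([.508,.0205,.012],speed=.08)
robot.movel([.508,.0205,.26],speed=.25)
d=imaging.snapshot('wrist');cv2.imwrite('pics/f_wrist.png',d['img'][:,:,::-1]);np.savez('pics/f_wrist.npz',**d)
robot.reach([.496,.286,.235],down(np.radians(-53)))
robot.set_gripper(1.0)
s=robot.read_state();print(s['clock'],s['position'],s['joints'])
d=imaging.snapshot('wrist');cv2.imwrite('pics/g_wrist.png',d['img'][:,:,::-1]);np.savez('pics/g_wrist.npz',**d)
E
```

```text
11.7083 [0.49618891 0.28561792 0.23510579] [-0.03222459  0.64641417 -0.88083728  1.71912017  0.56527468  1.05047976
 -2.03209962]
```

View pics/f_wrist.png

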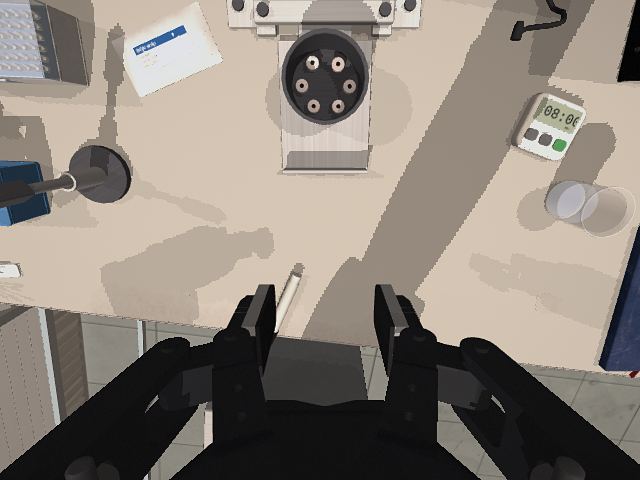

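View pics/g_wrist.png

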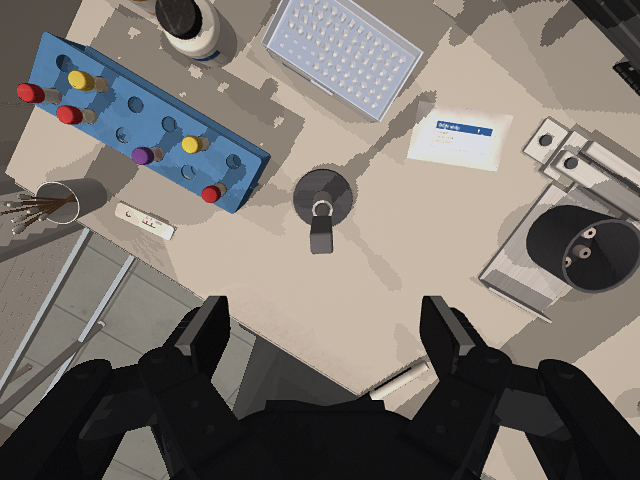

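```bash
python3 - <<'E'
import cv2
t=cv2.imread('pics/g_wrist.png');a=cv2.resize(t[160:265,275:375],None,fx=6,fy=6,interpolation=0)
cv2.imwrite('pics/g1.png',cv2.convertScaleAbs(a,alpha=1.3))
t=cv2.imread('pics/f_wrist.png');cv2.imwrite('pics/f1.png',cv2.resize(t[0:180,220:430],None,fx=3.3,fy=3.3,interpolation=2))
E
```

```text
(no output)
```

View pics/g1.png

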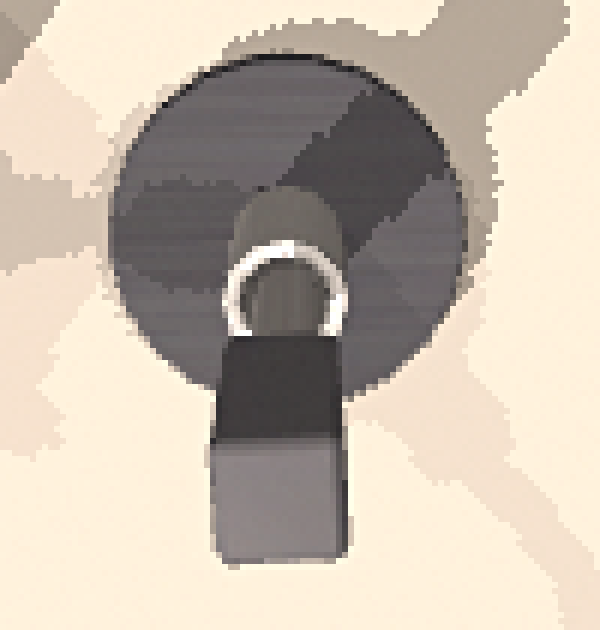

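View pics/f1.png

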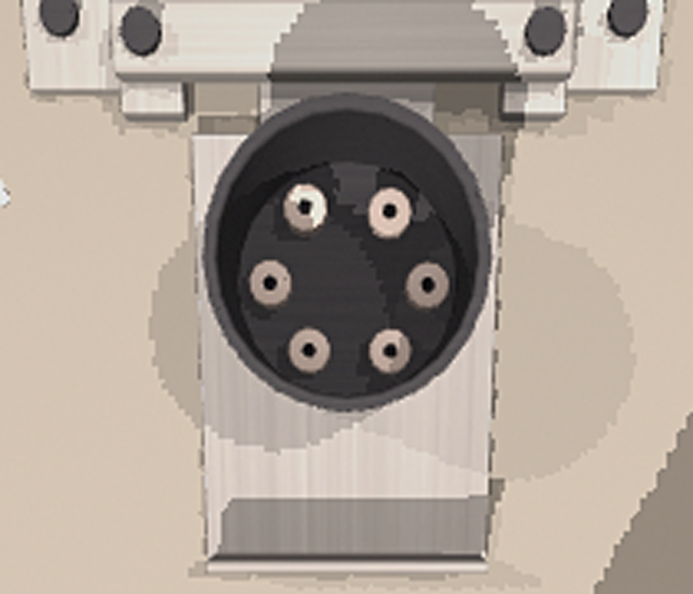

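```bash
python3 - <<'E'
from h import *
d=np.load('pics/g_wrist.npz')
F=lambda x,y,z,s=6,o=(275,160):cast(d,o[0]+(x+.5)/s-.5,o[1]+(y+.5)/s-.5,z)
C=[F(212,440,.16),F(344,440,.16),F(347,562,.16),F(217,562,.16)]
print('handle',np.round(C,4),np.mean(C,0)); 
for i in range(4):
    v=C[(i+1)%4]-C[i];print(np.hypot(*v[:2]).round(4),np.degrees(np.arctan2(v[1],v[0])).round(1))
print('tube',F(285,300,.06),'disc',F(288,228,.01))
d=np.load('pics/f_wrist.npz')
G=lambda x,y,z:F(x,y,z,3.3,(220,0))
print('rim',G(348,253,.07),'rim L/R',G(205,253,.07),G(490,253,.07))
a,b=G(208,570,.028),G(488,567,.028)
a,b=G(208,565,.028),G(488,562,.028);v=a-b;m=(a+b)/2;y=np.arctan2(-v[0],v[1]);print('lip',m,np.degrees(y),m[:2]+.092*np.array([np.cos(y),np.sin(y)]))
a,b=G(142,30,.028),G(546,30,.028);v=a-b;m=(a+b)/2;y=np.arctan2(-v[0],v[1]);print('hd',m,np.degrees(y),m[:2]-.067*np.array([np.cos(y),np.sin(y)]))
for p in [(305,207),(389,211),(428,285),(390,350),(309,350),(270,283)]: print(G(*p,.022))
E
```

```text
handle [[0.4971 0.2994 0.16  ]
 [0.5063 0.2873 0.16  ]
 [0.4945 0.2779 0.16  ]
 [0.4854 0.2901 0.16  ]] [0.49582694 0.28866622 0.16      ]
0.0152 -53.0
0.015 -141.3
0.0153 127.0
0.015 38.4
tube [0.4956934  0.28866064 0.06      ] disc [0.49728041 0.28955396 0.01      ]
rim [0.62848089 0.0363197  0.07      ] rim L/R [0.62310406 0.07548118 0.07      ] [ 0.63382069 -0.00257215  0.07      ]
lip [0.53923746 0.02393956 0.028     ] 8.418286095246588 [0.63024622 0.03740825]
hd [0.69306151 0.04630999 0.028     ] 7.821954557829888 [0.6266849  0.03719161]
[0.64594545 0.05219336 0.022     ]
[0.64840573 0.02599741 0.022     ]
[0.62907292 0.01051886 0.022     ]
[0.60827621 0.01966156 0.022     ]
[0.60470052 0.04571136 0.022     ]
[0.62279648 0.06053955 0.022     ]
```

```bash
python3 - <<'E'
from plant import robot, imaging
from h import *
robot.movel([.4957,.2878,.119],speed=.15,rot=down(np.radians(-53)))
print(robot.read_state()['wrist_force'])
robot.set_gripper(0.0,effort=60)
s=robot.read_state();print(s['clock'],s['position'],s['wrist_force'],s['torque'],s['grip_width'])
robot.movel([.4957,.2878,.20],speed=.15)
s=robot.read_state();print(s['clock'],s['position'],s['wrist_force'],s['grip_width'],s['joints'])
d=imaging.snapshot('wrist');cv2.imwrite('pics/i_wrist.png',d['img'][:,:,::-1]);np.savez('pics/i_wrist.npz',**d)
d=imaging.snapshot('scene');cv2.imwrite('pics/i_scene.png',d['img'][:,:,::-1]);np.savez('pics/i_scene.npz',**d)
E
```

```text
[ 0.62911831 -1.27770613  0.93535329]
13.3167 [0.49577704 0.28794033 0.11927223] [-0.28872196 -0.0112787   2.29617567] [-0.0770207   0.0969214   0.03299458] 0.178901935427371
14.0083 [0.49539662 0.2871095  0.19926506] [-0.26204154 -0.6037415  -0.68528301] 0.178989645462591 [-0.05517524  0.68615958 -0.849891    1.75745279  0.60849832  0.98437495
 -2.07109421]
```

View pics/i_wrist.png

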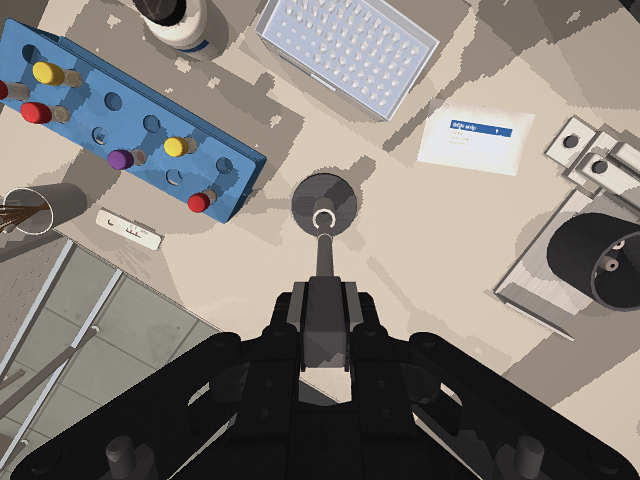

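View pics/i_scene.png

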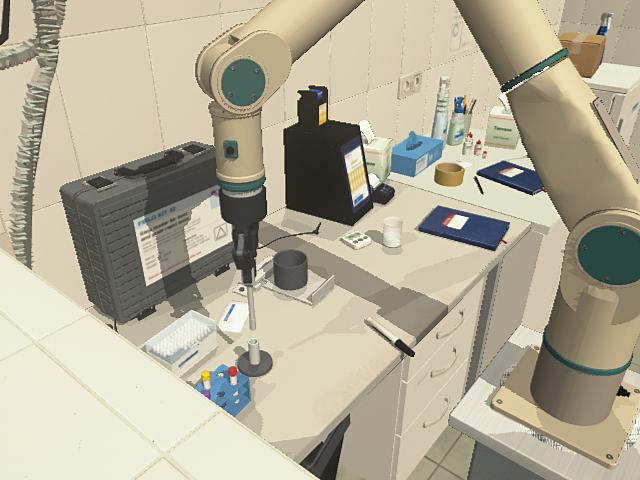

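```bash
python3 - <<'E'
from plant import robot, imaging
from h import *
C=np.array([.6275,.0366])
q=down(np.radians(-80))
robot.reach([C[0],C[1],.225],q)
f0=robot.read_state()['wrist_force'];print(robot.read_state()['clock'],f0)
robot.movel([C[0],C[1],.128],speed=.12)
d=imaging.snapshot('wrist');cv2.imwrite('pics/j_wrist.png',d['img'][:,:,::-1]);np.savez('pics/j_wrist.npz',**d)
z=.128
while z>.110:
    z-=.002; robot.movel([C[0],C[1],z],speed=.03)
    s=robot.read_state();F=s['wrist_force']-f0;print(round(s['clock'],2),round(z,3),s['position'].round(4),F.round(2))
    if F[2]>4: break
E
```

```text
15.2083 [ 0.59712133  0.03680457 -0.0802171 ]
16.47 0.126 [0.6276 0.0365 0.1263] [-0.8   0.09  0.25]
16.72 0.124 [0.6274 0.0365 0.1239] [-0.72 -0.46 -0.68]
16.97 0.122 [0.6274 0.0366 0.1218] [ 0.47  0.72 -0.66]
17.22 0.12 [0.6274 0.0365 0.1198] [ 0.71 -0.32 -1.29]
17.47 0.118 [0.628  0.0368 0.1193] [-2.37  0.53  6.79]
```

View pics/j_wrist.png

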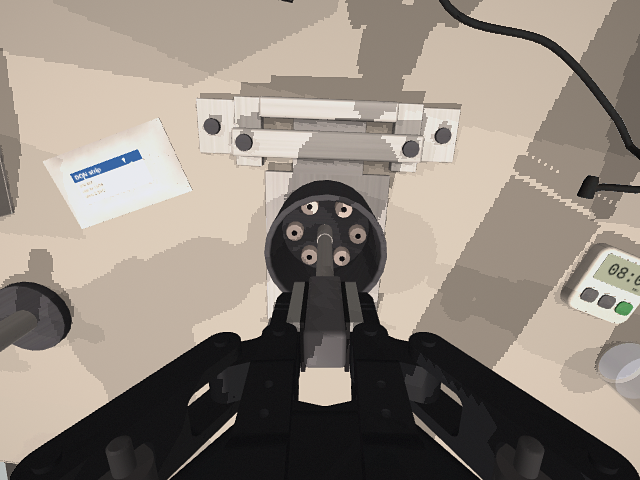

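```bash
cat > stir.py <<'E'
from plant import robot, imaging
from h import *
C=np.array([.6275,.0366]);yw=np.radians(7.8)
def P(r,a):
    a=np.radians(a)+yw;return C+r*np.array([np.cos(a),np.sin(a)])
f0=np.array([.6,.04,-.08])
def go(r,a,z=.1225,sp=.035):
    p=P(r,a);robot.movel([p[0],p[1],z],speed=sp)
    F=robot.read_state()['wrist_force']-f0
    return F
def snap(n):
    d=imaging.snapshot('wrist');cv2.imwrite(f'pics/{n}.png',d['img'][:,:,::-1]);np.savez(f'pics/{n}.npz',**d)
E
python3 - <<'E'
from stir import *
robot.movel([*C,.1225],speed=.03)
for r in (8,16,24): print(r,go(r,0).round(1))
for a in range(12,205,12):
    F=go(24.5,a);
    if np.hypot(F[0],F[1])>5: print(a,F.round(1))
    if np.hypot(F[0],F[1])>15: print('stop');break
print(robot.read_state()['clock']);snap('k1')
E
```

```text
Traceback (most recent call last):
  File "stir.py", line 8, in go
    p=P(r,a);robot.movel([p[0],p[1],z],speed=sp)
             ~~~~~~~~~~~^^^^^^^^^^^^^^^^^^^^^^^^
plant.IKError: the arm cannot follow that straight line within its joint ranges
```

```bash
sed -i 's/return C+r\*/return C+r*1e-3*/' stir.py
python3 - <<'E'
from stir import *
print(robot.read_state()['position'])
for r in (8,16,24): print(r,go(r,0).round(1))
for a in range(12,205,12):
    F=go(24.5,a);
    if np.hypot(F[0],F[1])>5: print(a,F.round(1))
    if np.hypot(F[0],F[1])>15: print('stop');break
print(robot.read_state()['clock']);snap('k1')
E
```

```text
[0.62762977 0.03662697 0.12261287]
8 [-1.3 -0.7 -0.3]
16 [-0.6  0.4 -0. ]
24 [-0.9  0.2 -0.2]
36 [-2.  -5.8 -0.1]
60 [-2.1 -6.5  2.1]
72 [-1.8 -5.4  2.3]
84 [-3.2 -4.7  2. ]
23.9833
```

View pics/k1.png

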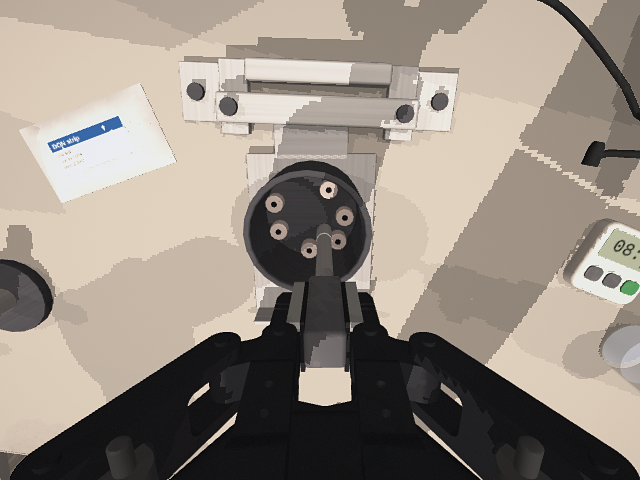

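```bash
python3 - <<'E'
import cv2
t=cv2.imread('pics/k1.png');cv2.imwrite('pics/k1z.png',cv2.resize(t[50:330,170:470],None,fx=2.5,fy=2.5,interpolation=2)[:600])
from plant import robot;print(robot.read_state()['position'])
E
```

```text
[0.60622079 0.02552526 0.12259739]
```

View pics/k1z.png

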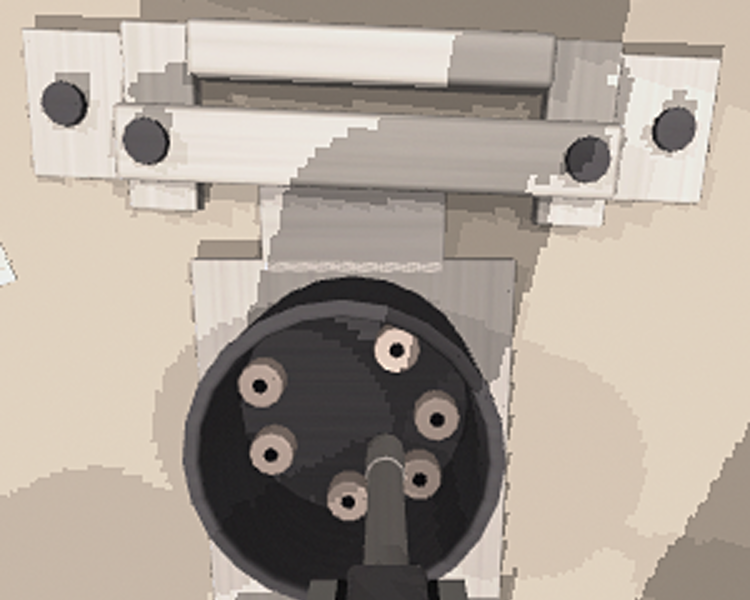

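```bash
python3 - <<'E'
from h import *
d=np.load('pics/k1.npz')
G=lambda x,y,z:cast(d,170+(x+.5)/2.5-.5,50+(y+.5)/2.5-.5,z)
a,b=G(192,260,.006),G(515,260,.006);v=a-b;m=(a+b)/2;y=np.arctan2(-v[0],v[1]);print(m,np.hypot(*v[:2]),np.degrees(y));c=m[:2]-.045*np.array([np.cos(y),np.sin(y)]);print('pot',c)
print('rim',G(185,450,.07),G(503,450,.07))
a2,b2=G(147,140,.028),G(588,158,.028);w=a2-b2;hm=(a2+b2)/2;hy=np.arctan2(-w[0],w[1]);print('hd',hm,np.degrees(hy))
tip=c+.085*np.array([np.cos(y),np.sin(y)]);dl=tip-hm[:2];print('tip in hd',dl@[np.cos(hy),np.sin(hy)],dl@[-np.sin(hy),np.cos(hy)])
for i,p in enumerate([(397,350),(260,385),(270,455),(348,500),(420,478),(437,420)]):
    q=G(*p,.022)[:2]-c; 
    print(p,'r',(np.hypot(*q)*1e3).round(1),'ang',np.degrees(np.arctan2(q[1],q[0])-y).round(0))
q=np.array([.6062,.0255])-c;print('rod',np.hypot(*q),np.degrees(np.arctan2(q[1],q[0])-y))
E
```

```text
[0.66264921 0.04633012 0.006     ] 0.09868238773881768 10.069862725873305
pot [0.61834242 0.03846192]
rim [0.61529365 0.0780898  0.07      ] [0.62906906 0.00073494 0.07      ]
hd [0.69374006 0.0465539  0.028     ] 7.86634200864656
tip in hd 0.00914150566261345 0.005571466043456441
(397, 350) r 24.2 ang -33.0
(260, 385) r 29.5 ang 71.0
(270, 455) r 28.7 ang 116.0
(348, 500) r 27.3 ang -184.0
(420, 478) r 28.6 ang -134.0
(437, 420) r 25.5 ang -93.0
rod 0.01776090294003035 -143.20018722383034
```

```bash
python3 - <<'E'
from stir import *
import stir
stir.C=np.array([.6192,.0385]);stir.yw=np.radians(9.5)
robot.set_gripper(0.0,effort=100)
for r,a in [(13,203),(20,203),(27,203)]: print(r,go(r,a).round(1))
for a in range(213,266,10):
    F=go(27,a);print(a,F.round(1))
    if np.hypot(F[0],F[1])>12: print('stop');break
print(robot.read_state()['clock'],robot.read_state()['position']);snap('k2')
t=cv2.imread('pics/k2.png');cv2.imwrite('pics/k2z.png',cv2.resize(t[50:330,170:470],None,fx=2.5,fy=2.5,interpolation=2)[:600])
E
```

```text
13 [-1.  -0.2 -0.2]
20 [-0.3  0.  -1. ]
27 [ 2.   0.9 -1.1]
213 [0.4 5.1 0.6]
223 [-0.1  5.2  0.9]
233 [0.7 4.6 1.2]
243 [2.4 4.7 0.7]
253 [-1.5  5.4  2.4]
263 [-3.   4.9  1.5]
27.025 [0.61893515 0.01188827 0.1220227 ]
```

View pics/k2z.png

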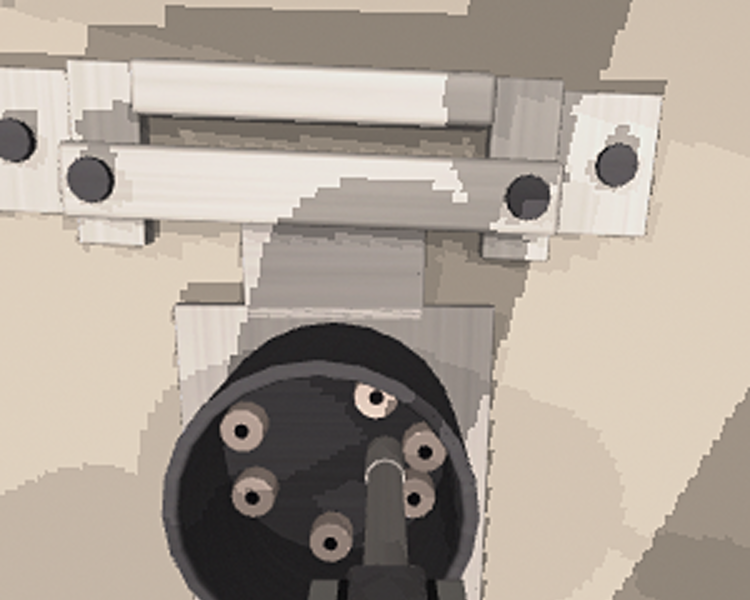

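```bash
cat > an.py <<'E'
from h import *
def an(n,sh,hd,beads,rod,s=2.5,o=(170,50)):
    d=np.load(f'pics/{n}.npz')
    G=lambda p,z:cast(d,o[0]+(p[0]+.5)/s-.5,o[1]+(p[1]+.5)/s-.5,z)
    a,b=G(sh[0],.006),G(sh[1],.006);v=a-b;m=(a+b)/2;y=np.arctan2(-v[0],v[1]);c=m[:2]-.045*np.array([np.cos(y),np.sin(y)]);print('pot',c.round(4),'yaw',np.degrees(y).round(1),'w',np.hypot(*v[:2]).round(4))
    a2,b2=G(hd[0],.028),G(hd[1],.028);w=a2-b2;hm=(a2+b2)/2;hy=np.arctan2(-w[0],w[1]);print('hd',hm[:2].round(4),np.degrees(hy).round(1))
    hm=np.array([.6932,.0465]);hy=np.radians(7.8)
    tip=c+.085*np.array([np.cos(y),np.sin(y)]);dl=tip-hm;print('tip in hd',(dl@[np.cos(hy),np.sin(hy)]).round(4),(dl@[-np.sin(hy),np.cos(hy)]).round(4))
    Q=[]
    for p in beads:
        q=G(p,.022)[:2]-c;r=np.hypot(*q)*1e3;A=np.degrees(np.arctan2(q[1],q[0])-y)%360
        Q.append((r,A));ds=[np.hypot(r*np.cos(np.radians(A))-25*np.cos(np.radians(k)),r*np.sin(np.radians(A))-25*np.sin(np.radians(k))) for k in range(30,360,60)]
        print(p,'r %.1f ang %.0f'%(r,A),'dist to spots 1..6',np.round(ds,0))
    q=np.array(rod)-c;print('rod r',np.hypot(*q).round(4),'ang',(np.degrees(np.arctan2(q[1],q[0])-y)%360).round(0))
E
python3 - <<'E'
from an import an
an('k2',[(177,305),(494,305)],[(90,179),(528,198)],[(242,431),(252,497),(330,543),(415,497),(425,451),(376,398)],[.6189,.0119])
E
```

```text
pot [0.6164 0.0278] yaw 10.0 w 0.0982
hd [0.6935 0.0466] 7.7
tip in hd 0.0064 -0.0048
(242, 431) r 29.6 ang 72 dist to spots 1..6 [20. 10. 34. 51. 54. 43.]
(252, 497) r 29.1 ang 115 dist to spots 1..6 [37. 13. 17. 40. 53. 52.]
(330, 543) r 28.2 ang 175 dist to spots 1..6 [51. 36. 12. 16. 39. 52.]
(415, 497) r 27.7 ang 243 dist to spots 1..6 [50. 51. 38. 15. 12. 36.]
(425, 451) r 27.7 ang 275 dist to spots 1..6 [44. 53. 47. 29.  4. 24.]
(376, 398) r 23.1 ang 327 dist to spots 1..6 [25. 42. 48. 41. 23.  2.]
rod r 0.0161 ang 269.0
```

```bash
python3 - <<'E'
from stir import *
C=np.array([.6164,.0278])
Z=.1225
def mv(p,sp=.05):
    robot.movel([p[0],p[1],Z],speed=sp); s=robot.read_state();return s['position'].round(4),(s['wrist_force']-f0).round(1)
mv(C+[.004,.0]); mv(C+[.022,.006])
for k in range(3,15,3):
    r=mv(C+[.027+k*1e-3,.006+k*.0003]);print(r)
    if r[1][0]<-12: break
mv(C+[.024,.006])
print(robot.read_state()['clock']);snap('k3')
t=cv2.imread('pics/k3.png');cv2.imwrite('pics/k3z.png',cv2.resize(t[50:330,170:470],None,fx=2.5,fy=2.5,interpolation=2)[:600])
print(robot.read_state()['position'])
E
```

```text
(array([0.6461, 0.0345, 0.1223]), array([-2.4, -0.5,  0.3]))
(array([0.6472, 0.0348, 0.1221]), array([-5.8, -1.7,  3. ]))
(array([0.65  , 0.0357, 0.122 ]), array([-5.4, -1.6,  3.7]))
(array([0.6531, 0.0366, 0.122 ]), array([-6.3, -1.3,  2.7]))
29.6
[0.64102636 0.03389618 0.12285775]
```

View pics/k3z.png

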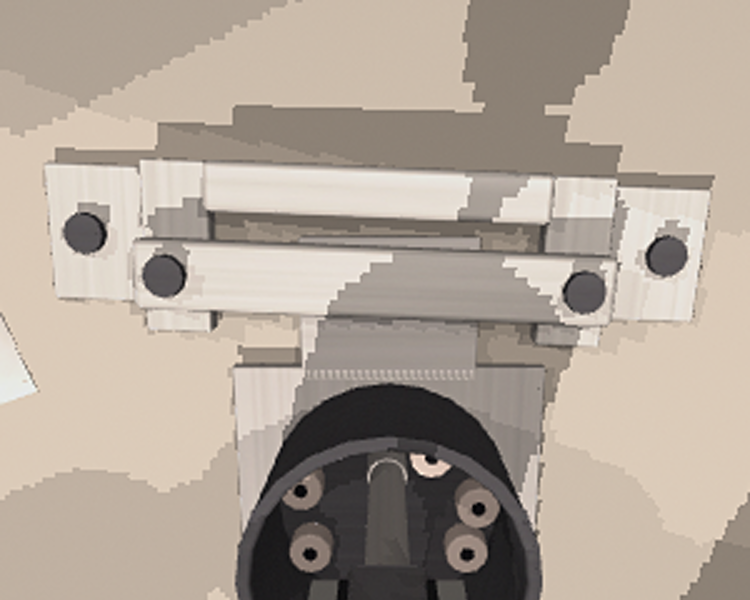

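```bash
python3 - <<'E'
from an import an
an('k3',[(234,366),(544,366)],[(164,275),(584,292)],[(301,491),(309,553),(467,553),(478,508),(432,460)],[.6410,.0339])
from h import *
d=np.load('pics/k3.npz');G=lambda x,y,z:cast(d,170+(x+.5)/2.5-.5,50+(y+.5)/2.5-.5,z)
a,b=G(300,238,.006),G(480,238,.006);m=(a+b)/2-[.6932,.0465,0];print((m[0]*.9907+m[1]*.1357),a-b)
E
```

```text
pot [0.6228 0.0301] yaw 10.0 w 0.0986
hd [0.6939 0.0468] 7.7
tip in hd 0.013 -0.0034
(301, 491) r 28.9 ang 73 dist to spots 1..6 [20.  9. 34. 50. 53. 42.]
(309, 553) r 28.6 ang 116 dist to spots 1..6 [37. 13. 16. 39. 52. 51.]
(467, 553) r 28.0 ang 243 dist to spots 1..6 [51. 52. 39. 15. 13. 36.]
(478, 508) r 28.2 ang 276 dist to spots 1..6 [45. 53. 47. 29.  4. 24.]
(432, 460) r 22.9 ang 325 dist to spots 1..6 [26. 43. 48. 40. 22.  3.]
rod r 0.0186 ang 2.0
0.012332233433368896 [-0.00949579  0.0538066   0.        ]
```

```bash
python3 - <<'E'
from stir import *
import stir
stir.C=np.array([.6229,.0301]);stir.yw=np.radians(9.3)
go(4,206);
for r in (16,24,29.3): print(r,go(r,206).round(1))
for a in range(214,265,8):
    F=go(29.6,a);s=robot.read_state()['position'];q=s[:2]-P(29.6,a);print(a,F.round(1),(q*1e3).round(1))
    if np.hypot(F[0],F[1])>14: print('stop');break
print(robot.read_state()['clock'],robot.read_state()['position']);snap('k4')
t=cv2.imread('pics/k4.png');cv2.imwrite('pics/k4z.png',cv2.resize(t[50:330,170:470],None,fx=2.5,fy=2.5,interpolation=2)[:600])
E
```

```text
16 [-0.8  0.2 -0.4]
24 [-1.6  0.4 -0.4]
29.3 [-0.6 -0.1  0.2]
214 [-0.6  0.5 -0.2] [ 0.3 -0.4]
222 [-0.6  0.4 -0.5] [ 0.2 -0.3]
230 [-0.5  0.7  0.1] [ 0.2 -0.2]
238 [-4.   2.3  1.3] [-1.1  0.8]
246 [-4.8  3.2  1.6] [-1.1  0.7]
254 [-0.2  0.3 -1. ] [ 1.3 -0.9]
262 [-0.2  0.6 -1. ] [ 0.8 -0.3]
33.45 [6.24374025e-01 1.77810334e-04 1.22635078e-01]
```

View pics/k4z.png

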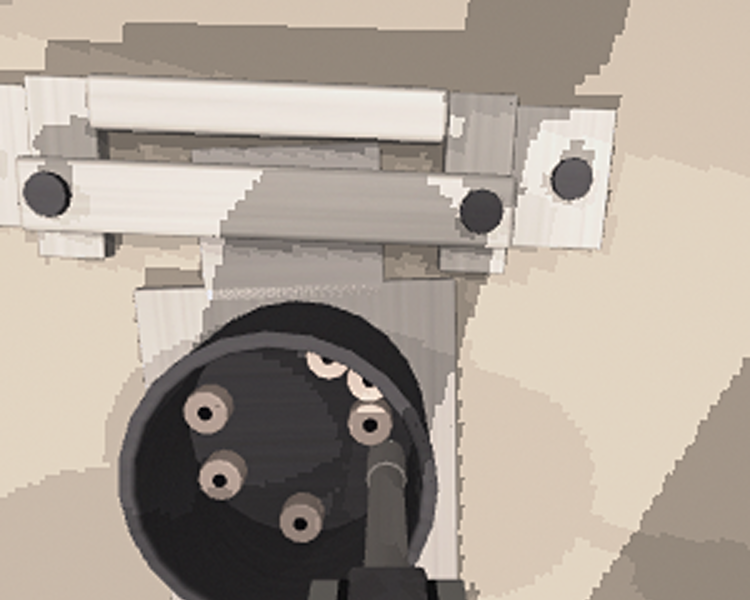

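```bash
python3 - <<'E'
from an import an
an('k4',[(136,290),(455,279)],[(47,193),(481,211)],[(205,413),(220,480),(300,524),(370,425),(367,383),(327,356)],[.6244,.0002])
E
```

```text
pot [0.6266 0.0278] yaw 11.9 w 0.0985
hd [0.6938 0.0465] 7.7
tip in hd 0.0163 -0.0034
(205, 413) r 29.6 ang 72 dist to spots 1..6 [20. 10. 35. 51. 54. 43.]
(220, 480) r 28.5 ang 116 dist to spots 1..6 [36. 12. 16. 39. 52. 51.]
(300, 524) r 28.0 ang 176 dist to spots 1..6 [51. 36. 12. 16. 39. 52.]
(370, 425) r 22.0 ang 280 dist to spots 1..6 [39. 47. 43. 27.  5. 20.]
(367, 383) r 27.2 ang 308 dist to spots 1..6 [34. 49. 51. 39. 17. 10.]
(327, 356) r 27.2 ang 339 dist to spots 1..6 [23. 43. 52. 47. 30.  5.]
rod r 0.0277 ang 254.0
```

```bash
python3 - <<'E'
from stir import *
import stir
stir.C=np.array([.6262,.0282]);stir.yw=np.radians(11)
for a in range(260,292,8):
    F=go(29.3,a);s=robot.read_state()['position'];q=s[:2]-P(29.3,a);print(a,F.round(1),(q*1e3).round(1))
    if np.hypot(F[0],F[1])>14: print('stop');break
print(robot.read_state()['clock'],robot.read_state()['position']);snap('k5')
t=cv2.imread('pics/k5.png');cv2.imwrite('pics/k5z.png',cv2.resize(t[50:330,170:470],None,fx=2.5,fy=2.5,interpolation=2)[:600])
E
```

```text
260 [-0.5  0.8 -1.2] [ 0.3 -0.3]
268 [-1.2 -0.9 -0.5] [0.3 0.1]
276 [-3.8 -2.4  2.2] [-1.3 -0.6]
284 [-4.7 -2.6  1.2] [-1.7 -1. ]
34.55 [0.63692723 0.0006741  0.12183762]
```

View pics/k5z.png

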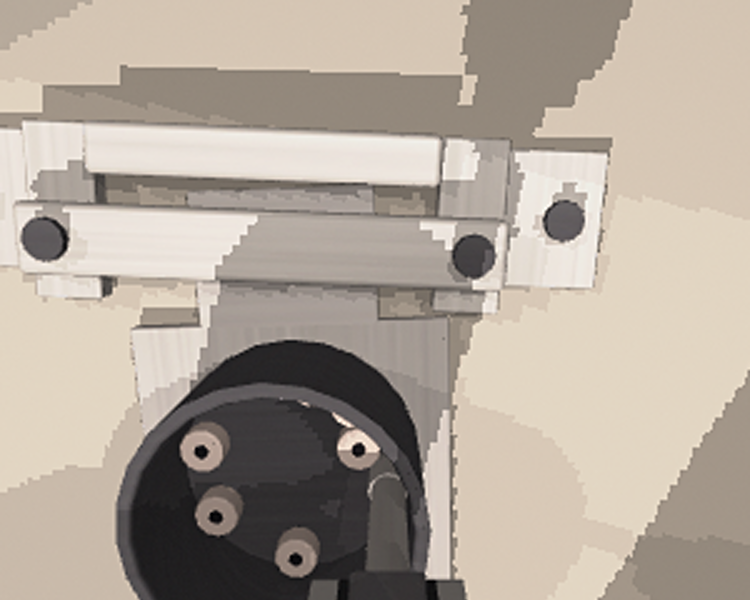

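```bash
python3 - <<'E'
from an import an
an('k5',[(134,328),(449,318)],[(44,239),(473,256)],[(202,451),(216,516),(296,559),(358,449)],[.6369,.0007])
E
```

```text
pot [0.6268 0.0277] yaw 11.8 w 0.0983
hd [0.6937 0.0466] 7.8
tip in hd 0.0165 -0.0037
(202, 451) r 29.6 ang 72 dist to spots 1..6 [20. 10. 35. 51. 54. 43.]
(216, 516) r 28.7 ang 116 dist to spots 1..6 [37. 12. 16. 39. 52. 51.]
(296, 559) r 28.1 ang 177 dist to spots 1..6 [51. 36. 13. 16. 39. 52.]
(358, 449) r 21.4 ang 293 dist to spots 1..6 [35. 46. 44. 31. 10. 15.]
rod r 0.0288 ang 279.0
```

```bash
python3 - <<'E'
from stir import *
import stir
stir.C=np.array([.6264,.0280]);stir.yw=np.radians(11.5)
for a in range(288,322,8):
    F=go(29.0,a);s=robot.read_state()['position'];q=s[:2]-P(29.,a);print(a,F.round(1),(q*1e3).round(1))
    if np.hypot(F[0],F[1])>14: print('stop');break
print(robot.read_state()['clock'],robot.read_state()['position']);snap('k6')
t=cv2.imread('pics/k6.png');cv2.imwrite('pics/k6z.png',cv2.resize(t[50:330,170:470],None,fx=2.5,fy=2.5,interpolation=2)[:600])
d=imaging.snapshot('top');np.savez('pics/k6t.npz',**d);cv2.imwrite('pics/k6t.png',cv2.convertScaleAbs(cv2.resize(d['img'][170:290,240:360,::-1],None,fx=5,fy=5,interpolation=2),alpha=1.5))
E
```

```text
288 [-8.3 -3.   3.7] [-2.9 -1.7]
296 [-7.4 -4.7  3.1] [-2.9 -2.7]
304 [-7.1 -5.5  0.3] [-3.6 -3.8]
312 [-7.2 -4.3  1.1] [-3.7 -3. ]
320 [-4.2 -1.   0.4] [-2.2 -0.4]
35.9167 [0.64964016 0.01378223 0.12145793]
```

View pics/k6z.png

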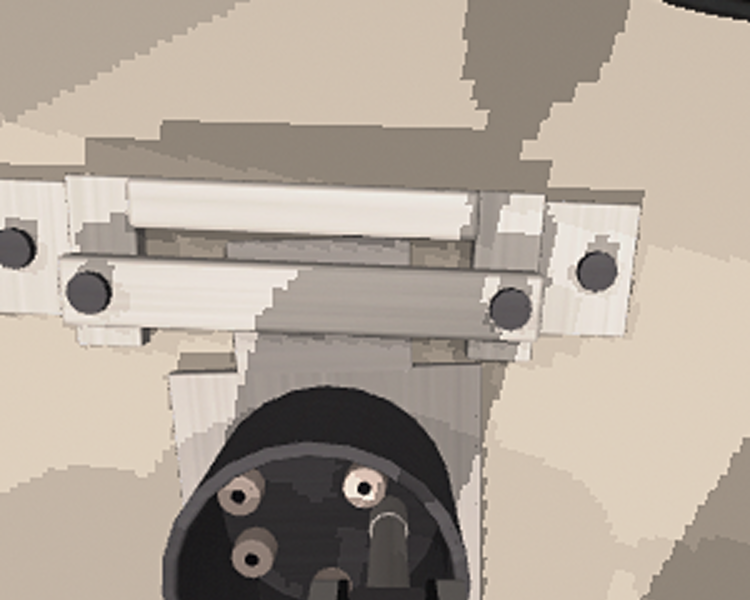

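View pics/k6t.png

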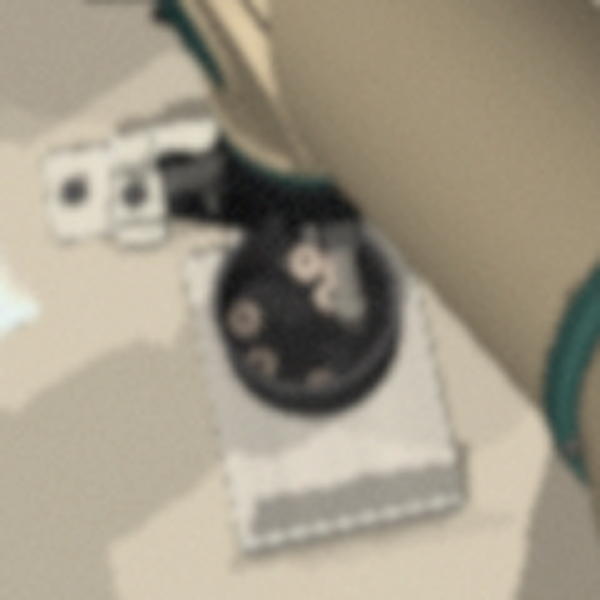

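```bash
python3 - <<'E'
from an import *
an('k6',[(170,375),(484,362)],[(89,292),(511,308)],[(239,496),(251,559),(363,488)],[.6496,.0138])
d=np.load('pics/k6t.npz')
c=np.array([.6265,.028]);y=np.radians(12)
for p in [(305,262),(325,295),(243,318),(262,360),(320,378)]:
    X=cast(d,240+p[0]/5,170+p[1]/5,.022)[:2]-c;print(p,np.hypot(*X).round(4),(np.degrees(np.arctan2(X[1],X[0])-y)%360).round(0))
print(cast(d,240+312/5,170+318/5,.07))
E
```

```text
pot [0.6273 0.0274] yaw 12.4 w 0.0995
hd [0.6941 0.0464] 7.9
tip in hd 0.0168 -0.0032
(239, 496) r 30.0 ang 72 dist to spots 1..6 [20. 10. 35. 51. 54. 43.]
(251, 559) r 29.6 ang 115 dist to spots 1..6 [37. 13. 17. 40. 53. 52.]
(363, 488) r 14.4 ang 315 dist to spots 1..6 [25. 37. 39. 32. 18. 12.]
rod r 0.0261 ang 316.0
(305, 262) 0.0295 349.0
(325, 295) 0.0166 318.0
(243, 318) 0.0281 69.0
(262, 360) 0.0242 115.0
(320, 378) 0.0235 183.0
[0.62008635 0.02353435 0.07      ]
```

```bash
python3 - <<'E'
from stir import *
import stir
stir.C=np.array([.6267,.0277]);stir.yw=np.radians(12)
p=robot.read_state()['position']
robot.movel([p[0],p[1],.150],speed=.12)
go(20,146,.150,.15); print(go(20,146,.1225,.08).round(1))
go(29,146)
for a in range(155,183,9):
    F=go(29.2,a);print(a,F.round(1))
    if np.hypot(F[0],F[1])>14: print('stop');break
go(20,170)
p=robot.read_state()['position']
robot.movel([p[0],p[1],.150],speed=.12)
print(robot.read_state()['clock'],robot.read_state()['position']);snap('k7')
t=cv2.imread('pics/k7.png');cv2.imwrite('pics/k7z.png',cv2.resize(t[50:330,170:470],None,fx=2.5,fy=2.5,interpolation=2)[:600])
E
```

```text
[ 1.9 -0.2 30.4]
155 [ 9.1 -1.  26.1]
164 [ 8.7  2.5 25.6]
173 [ 7.5  7.2 25.8]
182 [ 7.2 11.1 25.2]
39.7417 [0.6127942  0.03299061 0.14882561]
```

View pics/k7z.png

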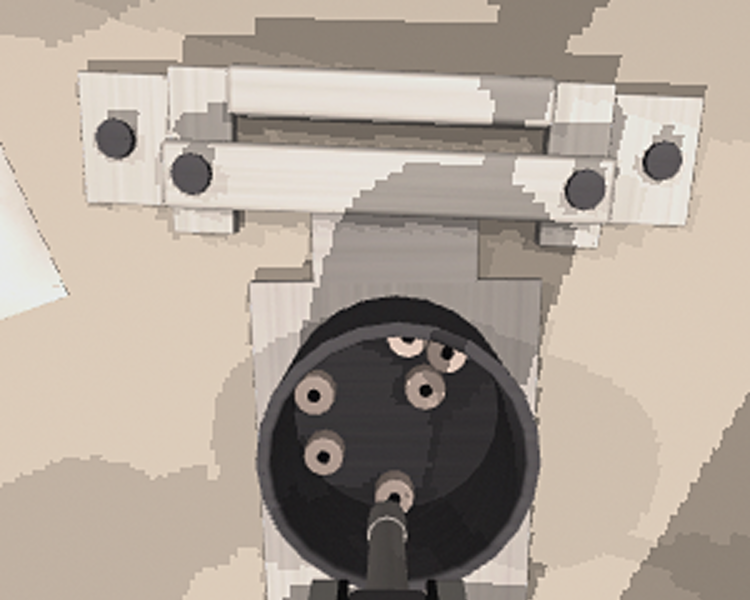

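```bash
python3 - <<'E'
from an import *
an('k7',[(249,282),(541,280)],[(192,173),(586,189)],[(314,396),(323,456),(395,498),(426,390),(447,352),(408,338)],[.6128,.033])
d=np.load('pics/k7.npz')
for z in (.03,.04,.05): print(proj(d,[.6128,.033,z]),[ (v-o)*2.5 for v,o in zip(proj(d,[.6128,.033,z]),(170,50))])
E
```

```text
pot [0.6185 0.031 ] yaw 10.4 w 0.099
hd [0.6937 0.0465] 7.8
tip in hd 0.0088 -0.0014
(314, 396) r 28.8 ang 72 dist to spots 1..6 [19.  9. 34. 50. 53. 42.]
(323, 456) r 27.7 ang 116 dist to spots 1..6 [36. 12. 16. 39. 51. 50.]
(395, 498) r 27.5 ang 179 dist to spots 1..6 [51. 37. 13. 14. 37. 51.]
(426, 390) r 14.8 ang 317 dist to spots 1..6 [25. 37. 40. 33. 18. 11.]
(447, 352) r 29.0 ang 324 dist to spots 1..6 [29. 48. 54. 45. 25.  5.]
(408, 338) r 28.5 ang 352 dist to spots 1..6 [18. 41. 53. 51. 35. 11.]
rod r 0.006 ang 150.0
(np.float64(324.56404838810766), np.float64(227.01732166244744)) [np.float64(386.4101209702692), np.float64(442.5433041561186)]
(np.float64(324.5763160643985), np.float64(230.61837688403347)) [np.float64(386.44079016099624), np.float64(451.5459422100837)]
(np.float64(324.58950397623295), np.float64(234.48955816134014)) [np.float64(386.47375994058234), np.float64(461.22389540335035)]
```

```bash
python3 - <<'E'
from plant import imaging
from h import *
d=imaging.snapshot('scene');np.savez('pics/l_scene.npz',**d);print(proj(d,[.6128,.033,.1488]),proj(d,[.6128,.033,.04]))
cv2.imwrite('pics/l_scene.png',cv2.resize(d['img'][180:330,190:370,::-1],None,fx=4,fy=4,interpolation=2))
E
```

```text
(np.float64(295.00292614236747), np.float64(229.41346811535917)) (np.float64(295.9792565421481), np.float64(270.2329190060243))
```

View pics/l_scene.png

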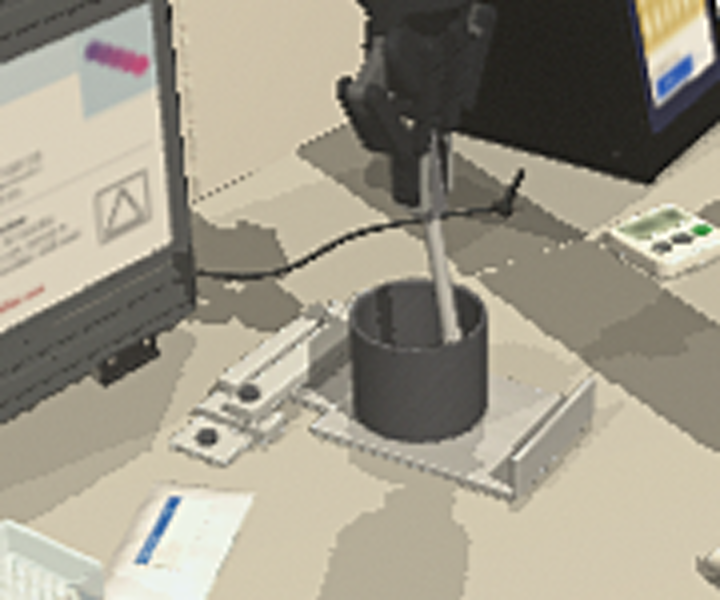

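View pics/k7.png

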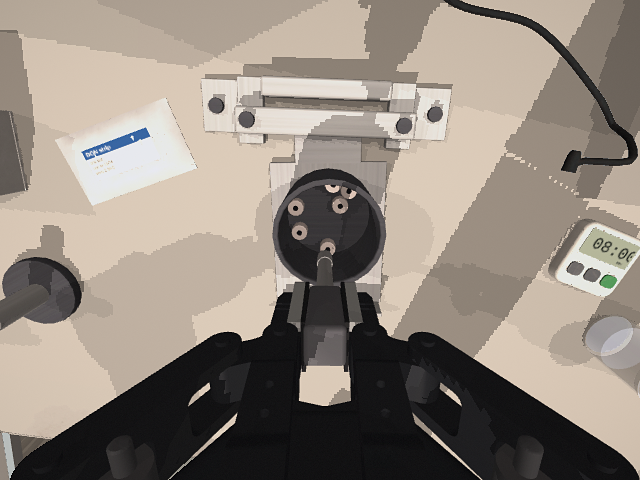

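```bash
python3 - <<'E'
from h import *
from plant import robot
d=np.load('pics/k7.npz');s=robot.read_state();p=s['position']
print(p,s['orientation'])
from scipy.spatial.transform import Rotation as Ro
M=Ro.from_quat(s['orientation']).as_matrix();
g=p-M[:,2]*.019
for f in range(0,20,2):
    a=np.radians(f); ax=M[:,2]*np.cos(a)+M[:,1]*np.sin(a)   # foot toward tool +y
    print(f,np.round(proj(d,g+ax*.103),1),np.round(proj(d,g+ax*.128),1),(g+ax*.128).round(4))
im=cv2.imread('pics/k7.png');cv2.imwrite('pics/k7r.png',cv2.resize(im[225:305,290:360],None,fx=7,fy=7,interpolation=0))
E
```

```text
[0.61207048 0.03261805 0.14828718] [ 0.76588428 -0.64297698 -0.00078006  0.00112291]
0 [325.  241.9] [324.9 231.6] [0.6118 0.0325 0.0393]
2 [325.  246.6] [324.9 237. ] [0.6074 0.0318 0.0394]
4 [325.  251.2] [324.9 242.3] [0.603  0.031  0.0396]
6 [325. 256.] [324.9 247.7] [0.5986 0.0302 0.04  ]
8 [325.  260.7] [324.9 253. ] [0.5942 0.0295 0.0406]
10 [325.  265.4] [324.9 258.4] [0.5899 0.0287 0.0413]
12 [325.  270.2] [324.9 263.8] [0.5856 0.0279 0.0422]
14 [325. 275.] [324.9 269.2] [0.5813 0.0272 0.0432]
16 [325.  279.8] [324.9 274.6] [0.577  0.0264 0.0443]
18 [325.  284.6] [324.9 280.1] [0.5728 0.0257 0.0457]
```

View pics/k7r.png

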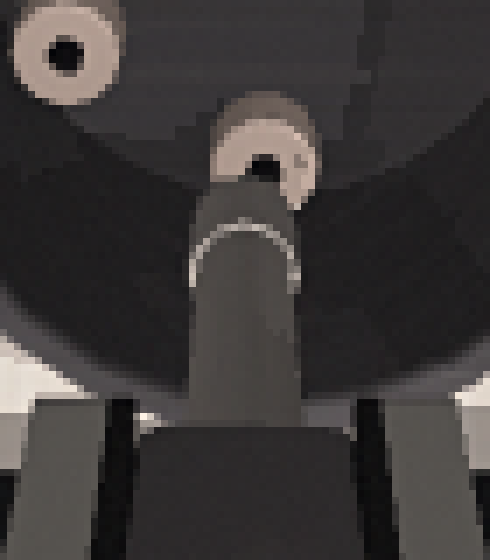

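```bash
cat > st2.py <<'E'
from plant import robot, imaging
from h import *
from scipy.spatial.transform import Rotation as Ro
phi=np.radians(9.5); YAW=np.radians(-80)
Q=(Ro.from_quat(down(YAW))*Ro.from_euler('x',phi)).as_quat()
ZT=Ro.from_quat(Q).as_matrix()[:,2]
f0=np.array([.6,.04,-.08])
def mf(xy,fz,sp=.04,rot=None):
    t=np.array([xy[0],xy[1],fz+.128])+.019*ZT
    robot.movel(t,speed=sp,rot=rot)
    s=robot.read_state();return (s['position']-.019*ZT-[0,0,.128]).round(4),(s['wrist_force']-f0).round(1)
def snap(n):
    d=imaging.snapshot('wrist');cv2.imwrite(f'pics/{n}.png',d['img'][:,:,::-1]);np.savez(f'pics/{n}.npz',**d)
    t=cv2.imread(f'pics/{n}.png');cv2.imwrite(f'pics/{n}z.png',cv2.resize(t[50:330,170:470],None,fx=2.5,fy=2.5,interpolation=2)[:600])
E
python3 - <<'E'
from st2 import *
robot.set_gripper(0.0,effort=120)
C=np.array([.6185,.0310])
print(mf(C+[.0,.004],.045,.1,rot=Q))
print(mf(C+[.0,.004],.016,.1),robot.read_state()['clock'])
snap('m1')
E
```

```text
(array([0.6179, 0.0344, 0.0451]), array([0.5, 1.1, 0.2]))
(array([0.6187, 0.0353, 0.0154]), array([-0.4, -0.2, -0.5])) 40.8417
```

View pics/m1z.png

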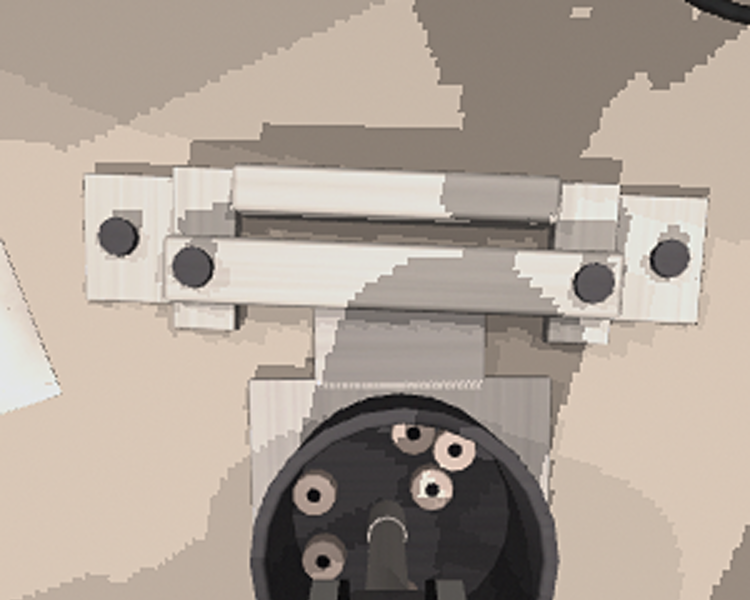

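```bash
python3 - <<'E'
from st2 import *
C=np.array([.6185,.0310])
mf(C+[.018,.0165],.0145)
for k in (0,.003,.006,.008): 
    r=mf(C+[.0246+k,.0172-k*.3],.0145);print(r)
    if r[1][0]<-9: break
mf(C+[.018,.013],.0145,.06)
print(mf(C+[.003,.006],.0145,.06),robot.read_state()['clock'])
snap('m2')
E
```

```text
(array([0.6433, 0.0479, 0.0144]), array([-1.2, -0.4, -0.3]))
(array([0.6454, 0.0466, 0.014 ]), array([-2.5, -0.5,  0.8]))
(array([0.6485, 0.0458, 0.0139]), array([-3.7, -1.1, -2. ]))
(array([0.6512, 0.0455, 0.0143]), array([-2.8, -1.3, -3.1]))
(array([0.6214, 0.0366, 0.0146]), array([-0.8, -0.2, -0.2])) 43.475
```

View pics/m2z.png

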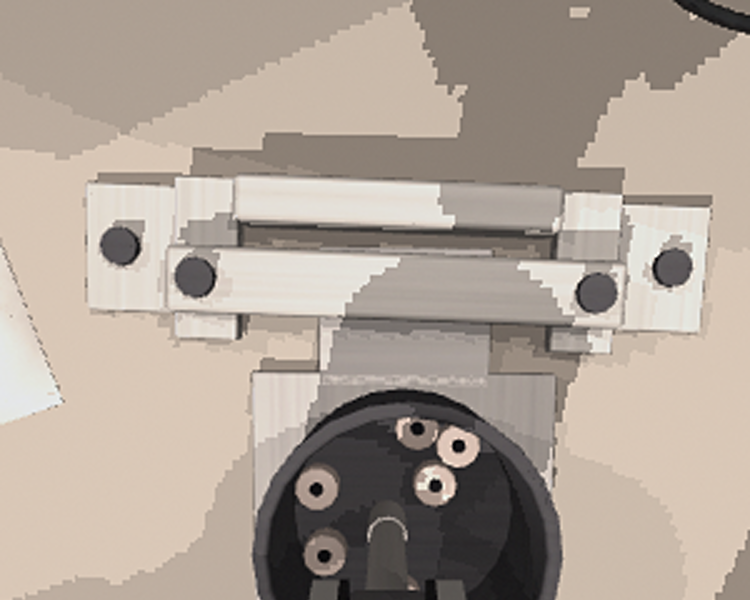

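```bash
python3 - <<'E'
from an import *
an('m2',[(253,374),(554,374)],[(195,277),(597,293)],[(316,489),(325,556),(435,486),(458,446),(417,430)],[.6214,.0366])
E
```

```text
pot [0.6229 0.0315] yaw 10.0 w 0.0984
hd [0.6934 0.0466] 7.8
tip in hd 0.0132 -0.0021
(316, 489) r 29.4 ang 71 dist to spots 1..6 [19. 10. 35. 51. 54. 42.]
(325, 556) r 27.8 ang 115 dist to spots 1..6 [36. 12. 16. 39. 52. 50.]
(435, 486) r 14.4 ang 318 dist to spots 1..6 [25. 36. 39. 32. 19. 11.]
(458, 446) r 28.7 ang 324 dist to spots 1..6 [29. 48. 54. 45. 25.  5.]
(417, 430) r 28.6 ang 352 dist to spots 1..6 [18. 40. 53. 51. 35. 11.]
rod r 0.0053 ang 96.0
```

```bash
python3 - <<'E'
from st2 import *
C=np.array([.6229,.0315]);y=np.radians(9.8)
def P(r,a): a=np.radians(a)+y; return C+r*1e-3*np.array([np.cos(a),np.sin(a)])
mf(P(8,230),.0145,.06); mf(P(26,255),.0145,.06); mf(P(29,284),.0145,.06)
for a in range(293,342,8):
    r=mf(P(29.4,a),.0145,.04);print(a,r[1],((r[0][:2]-P(29.4,a))*1e3).round(1))
    if np.hypot(*r[1][:2])>10: break
print(robot.read_state()['clock'],r[0]);snap('m3')
E
```

```text
293 [-0.1 -0.7  0.1] [0.2 0.3]
301 [-0.6 -0.2 -0.3] [0.2 0.4]
309 [-1.2  0.1 -0.1] [0.2 0.5]
317 [-0.5  0.5 -0.4] [0.2 0.5]
325 [ 0.1  0.9 -0.2] [0.2 0.5]
333 [-0.  -0.4 -0.7] [0.1 0.5]
341 [ 0.1 -0.3 -1.1] [0.1 0.6]
46.5 [0.652  0.0274 0.0146]
```

View pics/m3z.png

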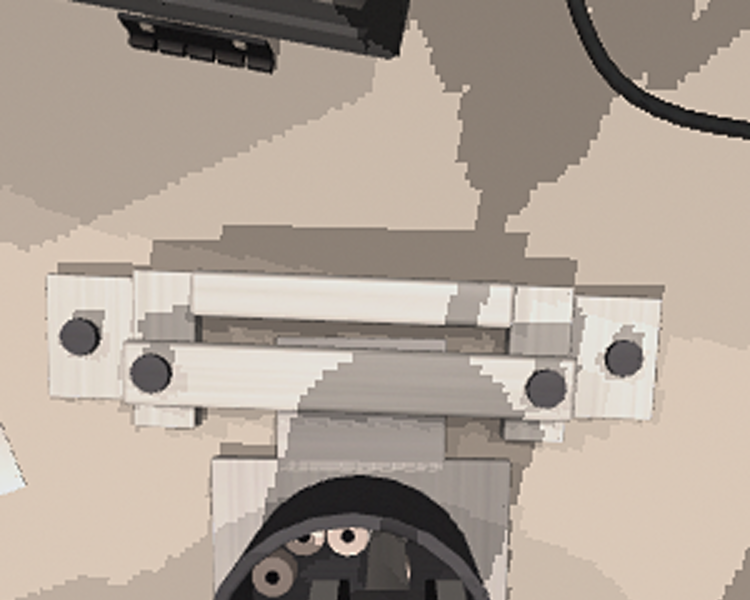

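```bash
python3 - <<'E'
from st2 import *
C=np.array([.6229,.0315]);y=np.radians(9.8)
def P(r,a): a=np.radians(a)+y; return C+r*1e-3*np.array([np.cos(a),np.sin(a)])
for a in range(349,382,8):
    r=mf(P(29.4,a),.0145,.05);print(a,r[1],((r[0][:2]-P(29.4,a))*1e3).round(1))
    if np.hypot(*r[1][:2])>9: break
a0=a
mf(P(20,a0-12),.0145,.06)
mf(P(8,a0-20),.0145,.08)
print(mf(P(10,200),.0145,.08),robot.read_state()['clock']);snap('m4')
E
```

```text
349 [ 0.1 -0.5 -0.8] [0.  0.6]
357 [-0.1 -1.7 -0.5] [ 0.3 -0.2]
365 [ 0.2 -2.4 -0.2] [ 0.2 -0.3]
373 [ 0.3 -3.4  0.6] [-0.1  0.2]
381 [ 0.7 -2.6 -0.3] [-0.2  0.3]
(array([0.6145, 0.0266, 0.0147]), array([-0.4,  0.3,  0.5])) 48.8
```

View pics/m4z.png

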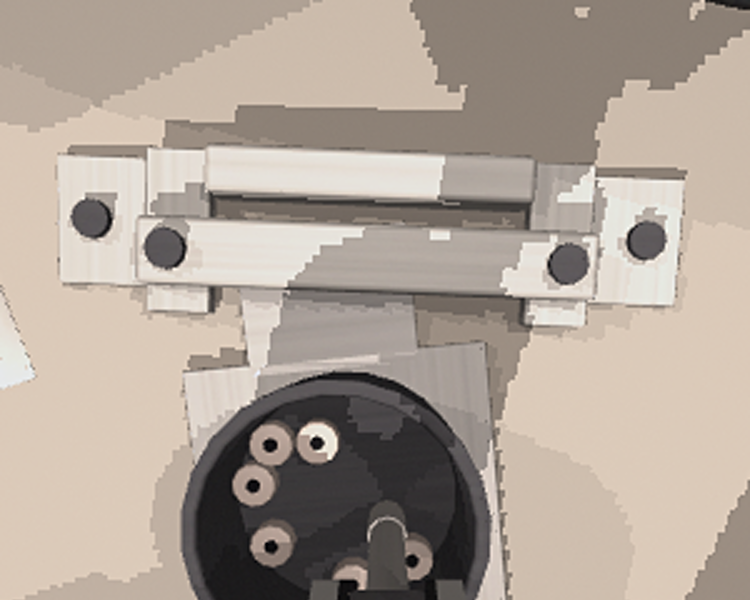

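```bash
python3 - <<'E'
from an import *
an('m4',[(184,372),(485,342)],[(165,247),(569,263)],[(316,443),(269,444),(253,486),(271,546),(349,579),(412,558)],[.6145,.0266])
E
```

```text
pot [0.6185 0.0404] yaw 15.7 w 0.0987
hd [0.6936 0.0465] 7.8
tip in hd 0.0093 0.0157
(316, 443) r 20.7 ang 21 dist to spots 1..6 [ 6. 26. 41. 46. 38. 20.]
(269, 444) r 30.1 ang 47 dist to spots 1..6 [10. 21. 43. 54. 51. 35.]
(253, 486) r 29.7 ang 75 dist to spots 1..6 [21.  9. 34. 51. 54. 43.]
(271, 546) r 28.0 ang 115 dist to spots 1..6 [36. 12. 16. 39. 52. 51.]
(349, 579) r 25.2 ang 176 dist to spots 1..6 [48. 34. 11. 15. 37. 49.]
(412, 558) r 27.7 ang 223 dist to spots 1..6 [52. 48. 31.  7. 21. 42.]
rod r 0.0143 ang 238.0
```

```bash
python3 - <<'E'
from h import *
from st2 import ZT
for n in ('m1','m2','m4'):
    d=np.load(f'pics/{n}.npz')
    im=d['img'];cv2.imwrite(f'pics/{n}r.png',cv2.resize(im[235:305,290:360,::-1],None,fx=7,fy=7,interpolation=0))
d=np.load('pics/m4.npz');F=np.array([.6145,.0266,.0147]);print(proj(d,F),proj(d,F+[0,0,.025]),proj(d,F+[0.006,0,.0]),proj(d,F+[.0055,0,.025]),proj(d,F+[.006*np.cos(.17),.001,0]))
d=np.load('pics/j_wrist.npz');F=np.array([.6275,.0366,.128-.109]);print('j',proj(d,F),proj(d,F+[0,0,.025]),proj(d,F+[.0055,0,.025]));
cv2.imwrite('pics/jr.png',cv2.resize(d['img'][215:285,290:360,::-1],None,fx=7,fy=7,interpolation=0))
E
```

```text
(np.float64(324.592768981776), np.float64(256.1635161714405)) (np.float64(324.6230779519668), np.float64(263.3058166977947)) (np.float64(325.8827976356103), np.float64(249.0075071418249)) (np.float64(325.9258725177513), np.float64(256.1027207453526)) (np.float64(324.64698227434735), np.float64(248.89983636231338))
j (np.float64(325.05140674054707), np.float64(231.38382231479542)) (np.float64(325.1210459475699), np.float64(241.58506255915498)) (np.float64(326.4501838239494), np.float64(234.50004113727076))
```

View pics/m4r.png

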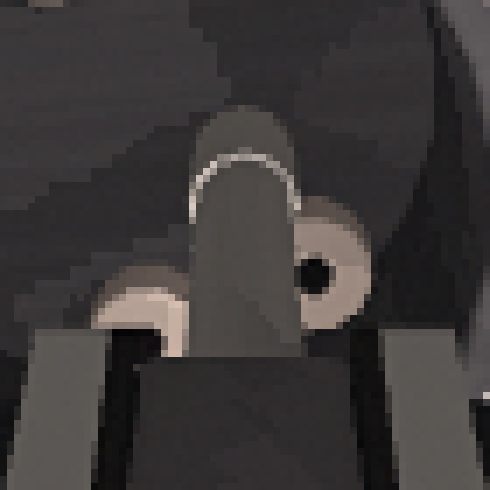

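View pics/jr.png

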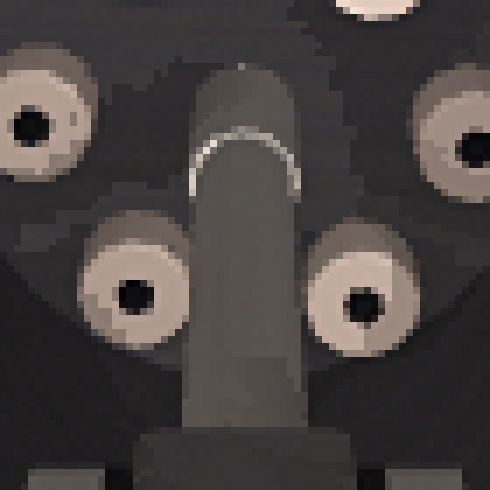

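```bash
sed -i 's/radians(9.5)/radians(10.0)/' st2.py; python3 - <<'E'
from st2 import *
C=np.array([.6185,.0404]);y=np.radians(15)
def P(r,a): a=np.radians(a)+y; return C+r*1e-3*np.array([np.cos(a),np.sin(a)])
mf(P(6,120),.0145,.08,rot=Q); mf(P(20,147),.0145,.07); print(mf(P(28.8,148),.0145,.06))
for a in range(158,200,10):
    r=mf(P(29.2,a),.0145,.05);print(a,r[1],((r[0][:2]-P(29.2,a))*1e3).round(1))
    if np.hypot(*r[1][:2])>7: break
print(robot.read_state()['clock'],r[0]);snap('m5')
E
```

```text
(array([0.5907, 0.0489, 0.0146]), array([-0.3, -0.2, -0.1]))
158 [-0.1  0.1 -0.9] [-0.1 -0.8]
168 [-0.8 -0.8 -0.5] [ 0.1 -0.6]
178 [-0.2  2.2 -0.2] [0.6 0.8]
188 [-0.8  4.4  0.6] [0.2 0.7]
198 [-1.5  3.9  1.2] [-0.1  0.4]
51.1417 [0.5939 0.0249 0.0145]
```

View pics/m5z.png

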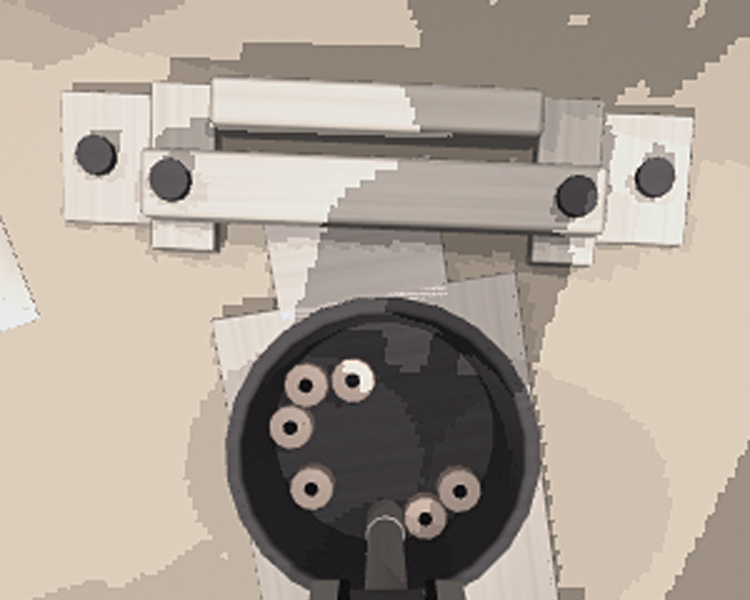

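```bash
python3 - <<'E'
from an import *
an('m5',[(214,320),(514,274)],[(170,180),(577,196)],[(353,380),(305,386),(290,428),(311,488),(426,518),(459,491)],[.5939,.0249])
E
```

```text
pot [0.6203 0.0308] yaw 18.6 w 0.0981
hd [0.6931 0.0466] 7.8
tip in hd 0.0091 0.0102
(353, 380) r 20.8 ang 19 dist to spots 1..6 [ 6. 27. 42. 46. 37. 19.]
(305, 386) r 29.5 ang 47 dist to spots 1..6 [ 9. 20. 43. 54. 51. 34.]
(290, 428) r 29.5 ang 74 dist to spots 1..6 [21.  9. 34. 50. 54. 43.]
(311, 488) r 27.6 ang 115 dist to spots 1..6 [36. 12. 16. 39. 51. 50.]
(426, 518) r 28.2 ang 199 dist to spots 1..6 [53. 43. 22.  6. 31. 48.]
(459, 491) r 28.6 ang 227 dist to spots 1..6 [53. 50. 33.  9. 20. 42.]
rod r 0.027 ang 174.0
```

```bash
python3 - <<'E'
from st2 import *
C=np.array([.6205,.0311]);y=np.radians(18)
def P(r,a): a=np.radians(a)+y; return C+r*1e-3*np.array([np.cos(a),np.sin(a)])
for a in (182,191,200,207):
    r=mf(P(29.2,a),.0145,.05);print(a,r[1],((r[0][:2]-P(29.2,a))*1e3).round(1))
    if np.hypot(*r[1][:2])>7: break
print(robot.read_state()['clock'],r[0]);snap('m6')
E
```

```text
182 [-0.5  3.8  0.5] [0.2 0.1]
191 [-1.4  4.4  1.6] [-0.1  0.1]
200 [-2.   5.3  3.4] [-0.7  0.9]
207 [-3.2  5.   0.6] [-1.6  0.6]
52.1917 [0.5983 0.0111 0.0139]
```

View pics/m6z.png

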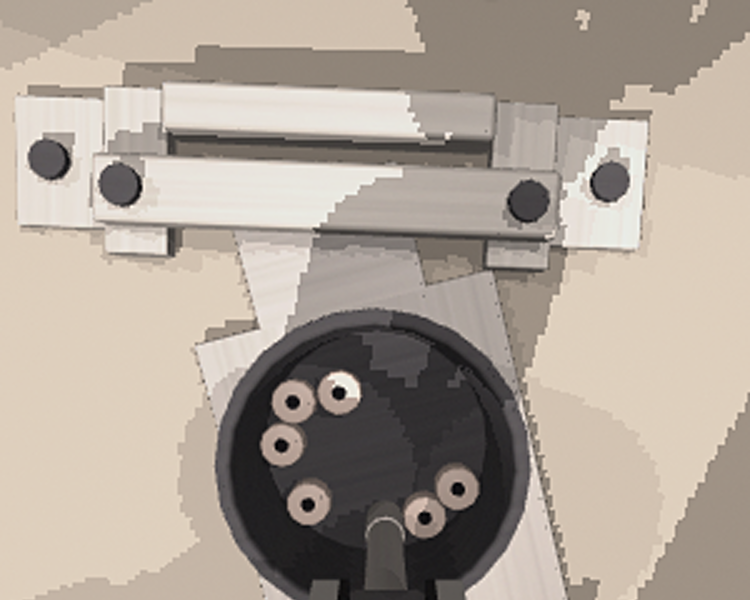

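```bash
python3 - <<'E'
from an import *
an('m6',[(195,344),(492,271)],[(120,184),(529,201)],[(339,393),(292,401),(281,445),(308,504),(425,518),(458,489)],[.5983,.0111])
E
```

```text
pot [0.6212 0.0191] yaw 23.6 w 0.0988
hd [0.6933 0.0464] 7.7
tip in hd 0.0067 0.0058
(339, 393) r 20.4 ang 19 dist to spots 1..6 [ 6. 27. 41. 45. 37. 19.]
(292, 401) r 29.5 ang 46 dist to spots 1..6 [ 9. 21. 43. 54. 51. 34.]
(281, 445) r 29.2 ang 74 dist to spots 1..6 [21.  8. 33. 50. 54. 43.]
(308, 504) r 27.4 ang 116 dist to spots 1..6 [36. 12. 15. 38. 51. 50.]
(425, 518) r 27.1 ang 202 dist to spots 1..6 [52. 43. 23.  4. 29. 47.]
(458, 489) r 29.0 ang 230 dist to spots 1..6 [53. 51. 35. 10. 19. 41.]
rod r 0.0242 ang 176.0
```

```bash
python3 - <<'E'
from st2 import *
C=np.array([.6212,.0193]);y=np.radians(23)
def P(r,a): a=np.radians(a)+y; return C+r*1e-3*np.array([np.cos(a),np.sin(a)])
mf(P(24,168),.0145,.06); print(mf(P(28.8,166),.0145,.05))
z=.0145
while z>.006:
    z-=.0015; r=mf(P(28.8,166),z,.03);print(r)
    if r[1][2]>2.5: break
print(robot.read_state()['clock']);snap('n1')
E
```

```text
(array([0.5923, 0.0139, 0.0144]), array([-0.2,  0.3, -0.9]))
(array([0.5928, 0.0146, 0.0129]), array([-0.6, -0.4, -0.9]))
(array([0.5927, 0.0148, 0.0114]), array([-1.5, -0.1, -1.4]))
(array([0.5927, 0.0148, 0.0099]), array([-0.3, -0.6, -0.6]))
(array([0.5932, 0.015 , 0.0093]), array([-3.3, -0.3,  5.6]))
53.7417
```

View pics/n1z.png

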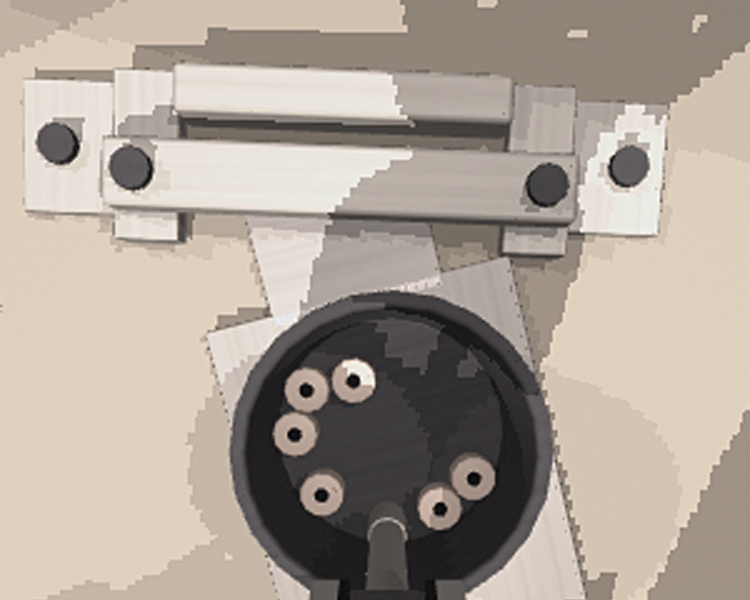

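```bash
python3 - <<'E'
from st2 import *
s=robot.read_state()
p=s['position']; robot.movel([p[0],p[1],p[2]+.0003],speed=.03)
s=robot.read_state();print((s['wrist_force']-f0).round(1))
robot.set_gripper(0.45)
s=robot.read_state();print(s['clock'],s['wrist_force'].round(1))
snap('n2')
d=imaging.snapshot('scene');cv2.imwrite('pics/n2s.png',cv2.resize(d['img'][180:330,190:370,::-1],None,fx=4,fy=4,interpolation=2))
E
```

```text
[-1.1  0.1 -0.9]
54.4 [-0.2  0.6  0.7]
```

View pics/n2.png

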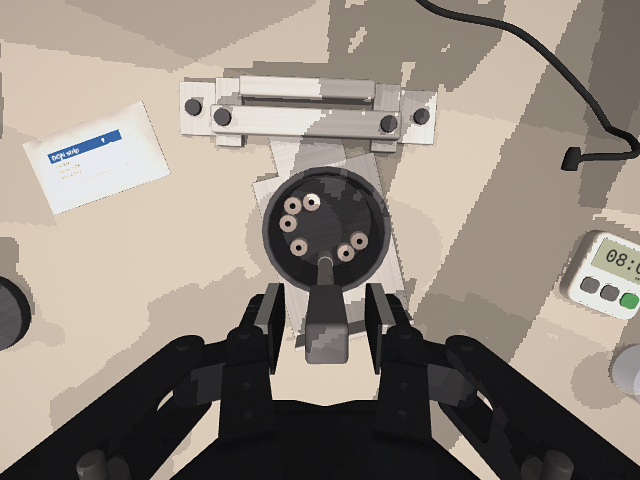

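View pics/n2s.png

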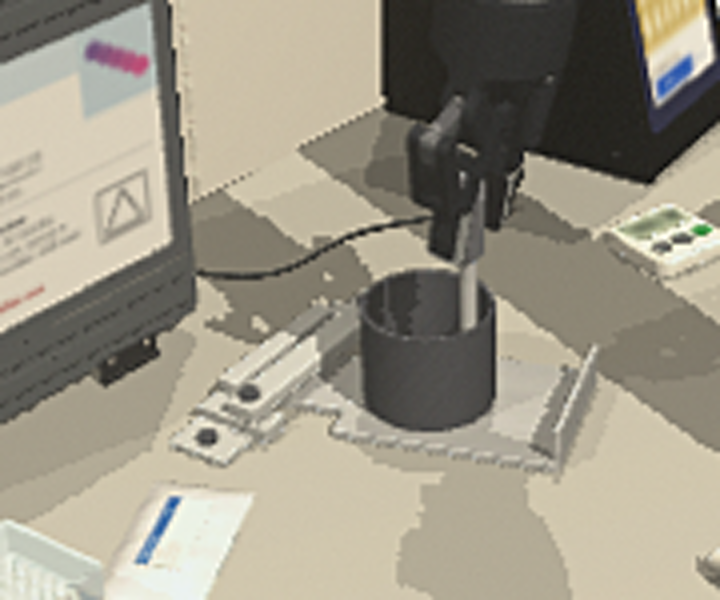

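```bash
python3 - <<'E'
from st2 import *
p=robot.read_state()['position']
robot.movel([p[0],p[1],p[2]+.10],speed=.10)
s=robot.read_state();print(s['clock'],s['wrist_force'].round(1))
snap('o1')
d=imaging.snapshot('scene');cv2.imwrite('pics/o1s.png',cv2.resize(d['img'][180:330,190:370,::-1],None,fx=4,fy=4,interpolation=2))
E
```

```text
55.65 [-0.4  0.1  0.4]
```

View pics/o1.png

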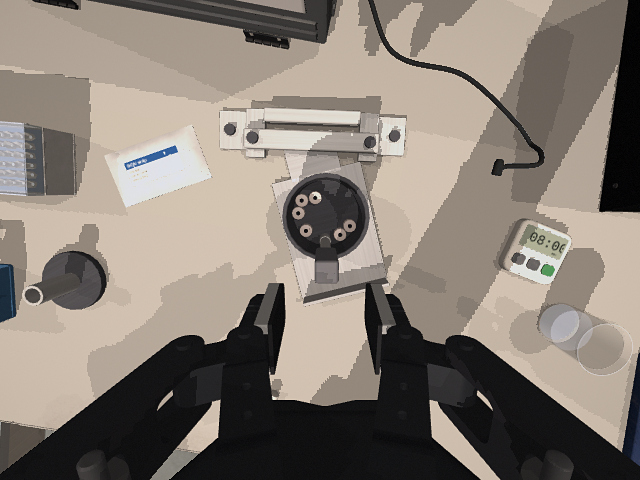

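View pics/o1s.png

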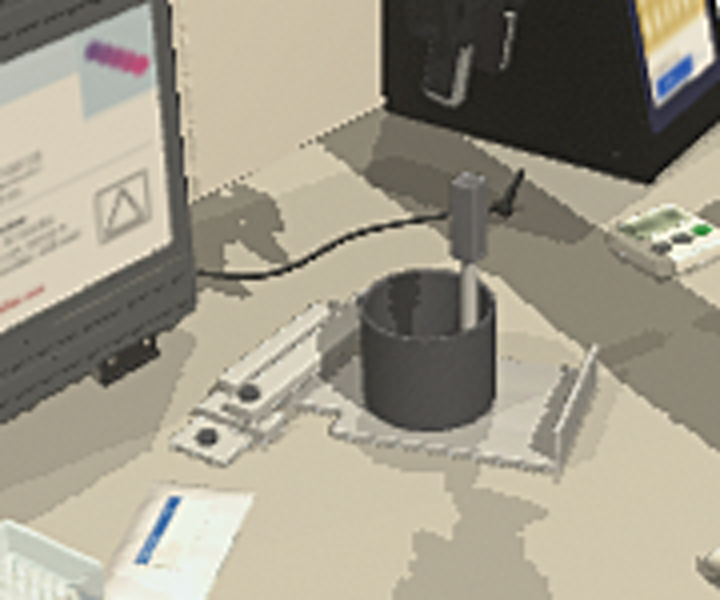

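```bash
python3 - <<'E'
from an import *
an('o1',[(274,184),(359,161)],[(252,137),(370,142)],[(316,198),(302,201),(298,213),(306,231),(340,235),(349,226)],[.5932,.015],s=1,o=(0,0))
from plant import robot
robot.sign_off()
E
```

```text
pot [0.6217 0.0173] yaw 24.9 w 0.096
hd [0.6931 0.0464] 7.7
tip in hd 0.0064 0.0058
(316, 198) r 20.1 ang 20 dist to spots 1..6 [ 6. 26. 41. 45. 37. 20.]
(302, 201) r 29.5 ang 48 dist to spots 1..6 [10. 20. 42. 54. 51. 35.]
(298, 213) r 30.7 ang 74 dist to spots 1..6 [22. 10. 35. 52. 55. 44.]
(306, 231) r 29.2 ang 115 dist to spots 1..6 [37. 12. 17. 40. 53. 52.]
(340, 235) r 26.9 ang 196 dist to spots 1..6 [52. 42. 20.  6. 31. 48.]
(349, 226) r 27.0 ang 226 dist to spots 1..6 [52. 48. 32.  7. 20. 41.]
rod r 0.0286 ang 160.0
the job is handed in; nothing more can be done
```

I handed the job in after about 56 s, with the tongue still under the bar, the rod standing free in the pot and all six beads inside. The one thing I can't confirm is that the stirring step passed: it rests on one moment with small margins.

**What I did:** I pushed the pot by its lip until the tongue reached the stop. I then took the rod from its stand and stirred the beads in several sweeps along the pot wall. Finally I set the rod's foot on the pot floor near the wall, opened the fingers and backed off.

**Last check before handing in:**
- **Tongue:** its tip was about 6 mm past the middle of the bar.
- **Rod:** it stood upright with nothing touching it.
- **Beads:** all six were in the pot.

**What did not go cleanly:**
- **Pot slid:** beads jammed several times while stirring and moved the pot. I pushed it back towards the stop twice from inside with the rod. It ended turned about 16° from the hold-down and about 12 mm short of the stop.
- **Rod slipped:** the rod tilted about 10° in the grip. It then came down hard once, with about 30 N, probably on a bead or the wall. I tilted the gripper to make the rod vertical again.
- **Bead 4 went back:** the rod later nudged bead 4 back to 7–10 mm from its spot, so the final picture does not meet the stirring condition.

**Why I think the stirring step passed:** during the last long sweep every bead should have been more than 10 mm from its spot at once. Beads 2 and 3 had the least margin, at about 12 and 13 mm in my pictures, with an error of 1–2 mm. That sweep was pieced together from pictures before and after it, since no single picture showed all the beads then.

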